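# Level the gel-plate table with the spirit level and screw foot

### The job

Take the blue spirit level out of the enamel tray, set it down on the levelling table's plate along the line that runs towards the knob, and let go of it; the bubble will show that the plate is low on the knob side. Then turn the black knob of the screw foot clockwise (seen from above) until the bubble sits centred between the two black rings of the vial. Last, press the level down flat on the plate from above, with a light, steady push as of a finger, and finish while still pressing it, with the bubble still centred; leave everything else on the bench where it is.

Things in the scene. Friction and masses are not known exactly. Their poses are not given: they have to be found in the camera images.
- level_mid (a point): Centre (18 mm over the underside) of the loose blue spirit level: metal bar 150 mm long (own x), 24 wide (y), 36 high (z), 0.2 to 0.33 kg. Green vial along x in the top of its middle 70 mm, cover top at 35.5 mm; solid 36 mm high shoulders at each end, 40 mm long, centred 55 mm from the middle. Solid below 24 mm. Either end may point to the knob.
- bubble (a joint): Offset in m of the pale bubble (14 mm long) from the vial's middle along the level's own +x; 0 = centred. It runs to the higher end, 0.8 mm per mrad of tilt, stops at +-18 mm and takes about 1 s to settle. Two black rings stand 9.8 mm either side of the middle: the bubble lies between them within +-2.5 mm.
- plate: The levelling table's tilting aluminium plate, 240 mm (x) by 180 (y), 10 thick. Origin on the line of the two fixed feet on which it pivots, near the far end, 10 mm below the top face, mid-width; -x points from there to the screw foot 200 mm away, z is normal to the plate. Top face about 60 mm over the bench. Starts low at the screw foot, by 0.4 to 0.9 degrees.
- plate_cross (a point): Centre of the black cross lines etched on the plate's top face, where the middle of the level belongs; axes as the plate's. The longer line (172 mm) runs along x; the knob's axis lies 120 mm away towards -x.
- foot_knob (a point): Centre of the screw foot's black knurled knob: cylinder 34 mm across, 26 high, vertical axis, this point 92 mm over the bench, top at 105 mm. It keeps its height while the plate, about 18 mm below it, rises along the screw. It turns with slight friction and stays where left; grip it from above at any angle, in several short turns.
- foot_screw (a joint): Turn of the knob in rad, growing clockwise seen from above; range -3.6 to 3.6, 0 = plate level. Each rad clockwise raises the plate at the knob by 1.27 mm, tilting it by 6.4 mrad, so that the bubble of a level lying along the line moves 5.1 mm towards the knob. Starts between -2.4 and -1.0.
- spirit_level: The whole spirit level, origin at the centre of its underside, axes as for level_mid. It starts in the enamel tray. Grip it across its width; press it from above on its middle or a shoulder.
- enamel_tray: White enamel tray with a black rim, 280 mm (x) by 200 (y), 25 high, fixed, inner floor 4 mm over the bench. The spirit level starts in its +y half, forceps lie along its -y wall. Tray and levelling table may stand either way round, left or right.
- forceps: Steel forceps 135 mm long and 6 mm thick in the tray along its -y wall: a bystander.
- green_jar: Small green glass jar with a white lid, 42 mm across and 75 mm high, standing between tray and levelling table: a bystander.
- amber_bottle: Amber reagent bottle, 52 mm across, 120 mm high, behind the gap between tray and levelling table: a bystander.
- beaker: Clear beaker, 72 mm across, 95 mm high, on the left: a bystander.
- wash_bottle: White wash bottle with a red spout, 72 mm across, 190 mm high, on the right: a bystander.
- slide_box: Wooden slide box 85 x 175 x 34 mm, far left: a bystander.
- petri_dish: Closed petri dish, 94 mm across, 17 mm high, far right: a bystander.

How it is judged:
On the way, in this order (a step that is already met when the one before it is completed fails the run):
1. the spirit level lies flat on the plate along the line, let go, and its bubble shows the slope (horizontal distance between level_mid and plate_cross below 0.03 m and z of spirit_level in the frame of plate_cross below 0.003 m and angle between the x axis of spirit_level and the x axis of plate, either way round below 0.2 rad and contact force between the fingers and spirit_level below 0.1 N and contact force between spirit_level and plate above 0.5 N and (value of joint bubble above 0.0035 m or value of joint bubble below -0.0035 m)), for 0.3 s.
2. the screw foot has been turned until the bubble rests between the rings, the level lying on the plate (value of joint bubble between -0.0025 and 0.0025 m and value of joint foot_screw between -0.6 and 0.6 rad and z of spirit_level in the frame of plate_cross below 0.003 m and contact force between spirit_level and plate above 0.5 N), for 0.4 s.
At the end, for the whole second after the job is handed in: Level flat on the plate (within 3 mm), middle within 30 mm of the cross, within 11 degrees of the line; bubble within 2.5 mm of the middle, knob within 0.6 rad of level; fingers still pressing: 4 to 35 N between level and plate (the level's weight, 2 to 3.2 N, included) (horizontal distance between level_mid and plate_cross below 0.03 m and z of spirit_level in the frame of plate_cross below 0.003 m and angle between the x axis of spirit_level and the x axis of plate, either way round below 0.2 rad and value of joint bubble between -0.0025 and 0.0025 m and value of joint foot_screw between -0.6 and 0.6 rad and contact force between the fingers and spirit_level above 1.5 N and contact force between spirit_level and plate between 4 and 35 N); the arm keeps its last pose, push and grip.
It fails at once if the spirit level, with its glass vial, is dropped or thrown (moving faster than 0.5 m/s out of the gripper) (contact force between the fingers and spirit_level below 0.01 N and linear speed of spirit_level above 0.5 m/s).
It fails at once if another thing on the bench is pushed more than 25 mm from its place (distance of any of forceps, green_jar, amber_bottle, beaker, wash_bottle, slide_box, petri_dish from where it was at the start of the episode above 0.025 m).
It also fails if it takes over 72 s, if anything falls off the work surface, if the arm or the gripper's body presses on something with over 40 N, if the wrist force passes 120 N, or if a joint passes its speed limit or range.

### The arm

A 6-joint arm with a two-finger parallel gripper is mounted at the origin on the work surface. World frame = base frame: x ahead of the robot, y to its left, z up, the work surface at z = 0. Lengths are in m, angles in rad, forces in N, time in s.
With the tool pointing down it reaches from about 0.275 to 0.825 m from the base axis. Payload 5.2 kg.
Tool frame: the origin (TCP) lies on the centre line of the jaws, within the pads' length; the fingertips stand 14 mm ahead of it and the grasp point (between the pads) lies 5 mm behind it; z points along the fingers, y is the direction in which the jaws open and shut (so a half turn about z gives the same grasp; the last joint's range is limited). The gripper opens to 93 mm and grips with 3 to 60 N. Pads are 15 mm wide; open, the fingers measure 128 mm over their backs; the gripper's body (75 mm by 188 mm) begins 65 mm behind the grasp point.
Start: joints at [0.909, 0.259, 1.535, -0, 1.348, -0.203], TCP at [0.244, 0.493, 0.233] pointing down, gripper open.
Joint ranges: [-3.14, 3.14], [-0.91, 2.08], [0.19, 2.58], [-1.22, 4.36], [0.22, 2.71], [-3.12, 3.12]. Speed limits (rad/s): [2.57, 2.57, 3.14, 3.14, 3.14, 3.14].

### API

Orientations are given as a unit quaternion [x, y, z, w].
In Python, from bench import readout, vision, job, nets gives the robot as it stands.
- The arm moves only by the tool move_arm, never from a script. Its argument "steps" is a list of rows, each an object of numbers: "grip": the finger opening in cm, from 0 to 9.3; "dx", "dy", "dz": the shift along the tool's x, y, z in cm; "rx", "ry", "rz": the turn, a rotation vector about the tool's x, y, z in degrees. A call has 1 to 12 rows; each row shifts and turns the pose as measured when the row begins, along the tool's axes as they then stand; what a row does not reach is not made up. A row lasts 1/10 s, in which the tool goes at most 50 mm and 8.59 degrees, less where a joint would pass 70% of its speed; a pose out of reach is approached as far as the arm can. A call is refused whole if a number of a shift passes 5 or a number of a turn 8.59, either way. A call with a gripper value outside its range is refused whole. The fingers move at their own pace and stop on an object; "grip_force" is the grip in N (left out, the last holds). Time passes only in rows, so rows that do not move let the fingers close. It gives the time, the measured TCP pose, the force and the opening at its end, in the units of the state.
- readout.get_state(): the state, without advancing time (a new reading comes with each control period).
- vision.grab_frame(name): name is "scene" or "side" or "wrist"; returns a dict with "color" (480x640x3 uint8, red, green, blue), "fx", "fy", "cx", "cy" (pixels), "rvec" (rotation vector, rad) and "tvec" (3), from world to camera coordinates, as OpenCV has them; the wrist camera has in their place "tool_from_camera" (4x4, takes a point from camera to tool coordinates, whose origin is the TCP and whose axes are the flange's). Camera axes: x right, y down, z forward; pixel columns grow to the right and rows downward; lengths in m; the calibration is good to about 2 mm. A picture is of the moment at which its call begins: read the wrist's pose just before it. There is no depth.
- job.hand_in(): hands the job in, once; it reports no verdict.
Trained networks look in a picture, given as the dict that the camera call returned (one of the last four; its "shot" number tells which), for a name from the list of things; names that differ only in an ending like _2 or _b are one class to them, and where a whole thing is asked for, a point or a joint stands for the part that bears it (a point fixed in the world has none). Each returns a list of dicts, best first, with "conf" (0 to 1); they miss things now and then, are a little off and sometimes report something else, mostly with a low value. They report only what shows in the picture. A call takes as long as a camera call.
- nets.recognise(picture, query): "extent" ([centre column, centre row, width, height] in pixels, round what is visible of it).
- nets.landmark_of(picture, query): "uv" ([column, row] in pixels: a listed point, or the origin of a listed thing).
The state is a dict: "time": time; "joints": joint angles; "qd": joint speeds; "joint_torque": joint torques, N m; "position": TCP position; "eef_rot": TCP orientation; "ft_force": force on the tool from outside, world axes, zero at the start; "wrist_torque": the same for the moment, N m; "grip_width": finger opening in m.
Only numpy, scipy, OpenCV 4.12 (cv2) and the standard library are available. Lean on these libraries where they do the work, as an engineer would, in place of code of your own. Each camera call takes 0.05 s, during which the arm holds its last target.

## Working session

There is one attempt and no reset: what is moved stays moved. The work goes in short steps, Python scripts to look and compute and a tool call to move; the robot and the scene stay as the last step left them, time stands still between calls to the robot, and variables do not carry over. Pictures are saved under pics/ and viewed, and the job is handed in when it is done.

Besides the shell and the picture viewer there is one more tool, called after "Emit:" as name(argument=value, ...), one argument or row to a line, values as JSON. move_arm: Moves the arm, as the interface text tells. Its arguments: {"type":"object","properties":{"steps":{"type":"array"},"grip_force":{"type":"number"}},"required":["steps"]}

```bash
ls; mkdir -p pics; cat > h.py <<'E'
import numpy as np, cv2
from scipy.spatial.transform import Rotation as R
from bench import readout, vision, job, nets
def grab(name, fn=None):
    s=readout.get_state(); p=vision.grab_frame(name)
    p=dict(p); 
    if fn: cv2.imwrite('pics/'+fn, cv2.cvtColor(p['color'],cv2.COLOR_RGB2BGR))
    return p,s
def cam(p,s):
    "returns camera origin, R world_from_cam"
    if 'rvec' in p:
        Rc=cv2.Rodrigues(np.array(p['rvec'],float))[0]; t=np.array(p['tvec'],float).ravel()
        return -Rc.T@t, Rc.T
    T=np.array(p['tool_from_camera']); Rt=R.from_quat(s['eef_rot']).as_matrix()
    return np.array(s['position'])+Rt@T[:3,3], Rt@T[:3,:3]
def onz(p,s,uv,z):
    o,W=cam(p,s); d=W@np.array([(uv[0]-p['cx'])/p['fx'],(uv[1]-p['cy'])/p['fy'],1])
    return o+d*(z-o[2])/d[2]
def proj(p,s,X):
    o,W=cam(p,s); c=W.T@(np.array(X)-o); return p['fx']*c[0]/c[2]+p['cx'],p['fy']*c[1]/c[2]+p['cy']
def st():
    s=readout.get_state(); print({k:np.round(s[k],3).tolist() for k in s}); return s
E
python3 - <<'E'
from h import *
s=st()
for c in ['scene','side','wrist']:
    p,s=grab(c,c+'0.png'); o,W=cam(p,s); print(c,o.round(3),W[:,2].round(2),p['fx'])
    for q,z in [('level_mid',.022),('plate_cross',.06),('foot_knob',.092),('spirit_level',.004),('enamel_tray',0),('green_jar',.0),('amber_bottle',0),('wash_bottle',0),('beaker',0)]:
        try:
            l=nets.landmark_of(p,q)
            for k in l[:1]: print(q,np.round(k['uv'],1),round(k['conf'],2),onz(p,s,k['uv'],z).round(3))
        except Exception as e: print(q,e)
E
```

```text
pics
{'time': 0.0, 'joints': [0.909, 0.259, 1.536, -0.0, 1.348, -0.203], 'qd': [0.001, 0.0, 0.0, -0.001, -0.0, -0.002], 'joint_torque': [0.0, -43.733, -28.4, 0.072, 0.041, -0.0], 'position': [0.243, 0.493, 0.232], 'eef_rot': [0.227, 0.974, -0.001, -0.0], 'ft_force': [-0.71, 0.574, -0.585], 'wrist_torque': [0.02, 0.027, 0.021], 'grip_width': 0.093}
scene [ 1.294 -0.931  1.074] [-0.48  0.6  -0.64] 466.43951933241453
level_mid [276.2 298.2] 0.96 [ 0.585 -0.241  0.022]
plate_cross [363.8 217.7] 0.93 [0.604 0.215 0.06 ]
foot_knob [333.8 203.1] 0.52 [0.491 0.188 0.092]
spirit_level [281.9 304.4] 0.96 [ 0.604 -0.238  0.004]
green_jar [298.5 247.9] 0.63 [0.474 0.    0.   ]
amber_bottle [355.7 281.6] 0.71 [ 0.729 -0.019  0.   ]
wash_bottle [221.7 364.8] 0.62 [ 0.613 -0.5    0.   ]
beaker [398.8 197.6] 0.68 [0.604 0.476 0.   ]
side [0.489 1.271 1.217] [ 0.03 -0.74 -0.67] 534.9461733596111
level_mid [301.  203.2] 0.91 [ 0.583 -0.219  0.022]
plate_cross [282.4 285.1] 0.76 [0.618 0.212 0.06 ]
foot_knob [323.6 274.9] 0.45 [0.498 0.199 0.092]
spirit_level [296.2 204.6] 0.61 [ 0.602 -0.233  0.004]
enamel_tray [305.8 202.8] 0.6 [ 0.568 -0.249  0.   ]
green_jar [331.1 250.8] 0.85 [0.475 0.002 0.   ]
amber_bottle [255.5 247.2] 0.56 [ 0.726 -0.011  0.   ]
wash_bottle [298.  163.9] 0.71 [ 0.608 -0.496  0.   ]
beaker [280.2 373.6] 0.87 [0.608 0.472 0.   ]
wrist [0.176 0.526 0.386] [ 0.24 -0.12 -0.96] 368.828223615881
```

View pics/scene0.png

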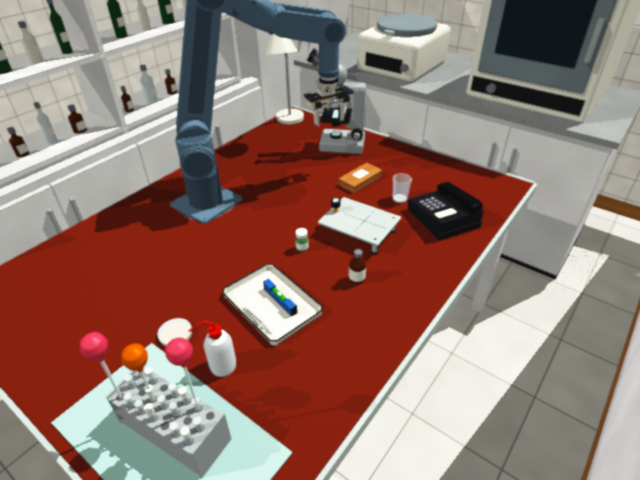

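View pics/side0.png

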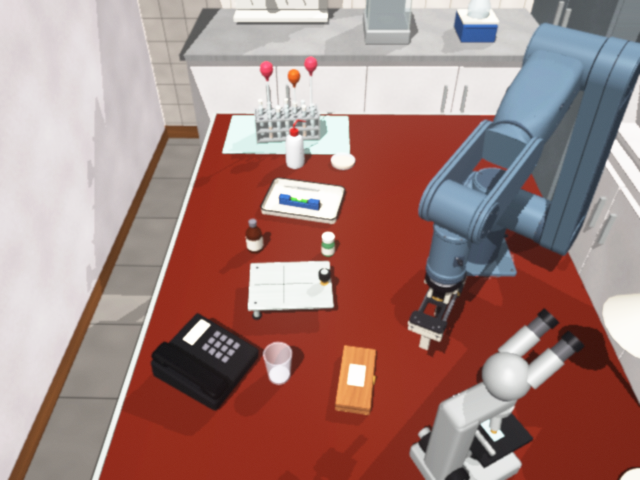

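View pics/wrist0.png

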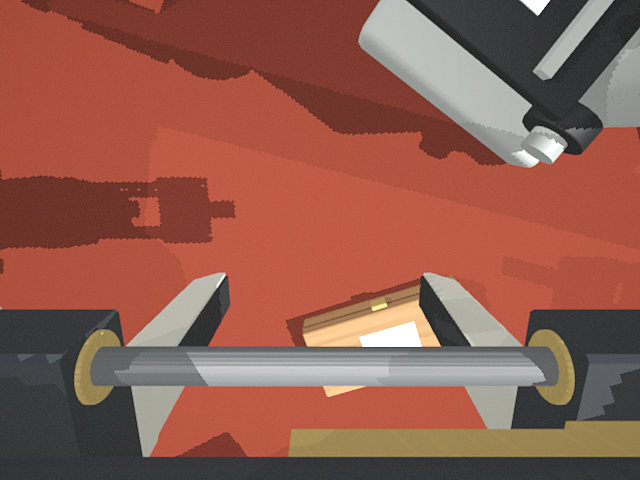

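The tray with the blue level is at about (0.58, -0.23) and the plate with the knob on the robot side is at about (0.61, 0.21). Next I move the wrist camera over the level.

```bash
cat >> h.py <<'E'
def yawof(s): # angle of tool y in world
    M=R.from_quat(s['eef_rot']).as_matrix(); return np.degrees(np.arctan2(M[1,1],M[0,1]))
def plan(pos,yaw=None,n=12,s=None):
    "rows to reach TCP pos (tool down) and tool-y world angle yaw (deg), rotation first-order spread; also levels tilt"
    s=s or readout.get_state(); M=R.from_quat(s['eef_rot']).as_matrix(); p=np.array(s['position'])
    y0=yawof(s); yaw=y0 if yaw is None else yaw
    dy=(yaw-y0+90)%180-90
    yf=np.radians(y0+dy); Y=np.array([np.cos(yf),np.sin(yf),0]); Z=np.array([0,0,-1.]); X=np.cross(Y,Z)
    Mf=np.c_[X,Y,Z]; rv=R.from_matrix(M.T@Mf).as_rotvec()
    print('dist',np.linalg.norm(pos-p).round(4),'rot',np.degrees(rv).round(2),'dworld',(pos-p).round(4))
    r=R.from_rotvec(rv/n).as_matrix(); Mi=M.copy()
    for i in range(n):
        d=Mi.T@(np.array(pos)-p)/n*100; print(i,'d',d.round(2),'r',np.degrees(rv/n).round(2)); Mi=Mi@r
E
python3 - <<'E'
from h import *
p,s=grab('scene')
a=onz(p,s,(265,283),.04);b=onz(p,s,(296,312),.03);print(a,b,np.degrees(np.arctan2(*(b-a)[[1,0]])))
plan(np.array([.585,-.23,.25]),95,16)
E
```

```text
[ 0.52617911 -0.22535549  0.04      ] [ 0.67330418 -0.25295862  0.03      ] -10.626118874238957
dist 0.7999 rot [ -0.     0.   -31.28] dworld [ 0.3414 -0.7231  0.0173]
0 d [-3.91 -3.11 -0.11] r [-0.    0.   -1.96]
1 d [-3.81 -3.24 -0.11] r [-0.    0.   -1.96]
2 d [-3.69 -3.37 -0.11] r [-0.    0.   -1.96]
3 d [-3.58 -3.49 -0.11] r [-0.    0.   -1.96]
4 d [-3.46 -3.61 -0.11] r [-0.    0.   -1.96]
5 d [-3.33 -3.73 -0.11] r [-0.    0.   -1.96]
6 d [-3.2  -3.84 -0.11] r [-0.    0.   -1.96]
7 d [-3.07 -3.95 -0.11] r [-0.    0.   -1.96]
8 d [-2.93 -4.05 -0.11] r [-0.    0.   -1.96]
9 d [-2.79 -4.15 -0.11] r [-0.    0.   -1.96]
10 d [-2.65 -4.24 -0.11] r [-0.    0.   -1.96]
11 d [-2.5  -4.33 -0.11] r [-0.    0.   -1.96]
12 d [-2.35 -4.41 -0.11] r [-0.    0.   -1.96]
13 d [-2.2  -4.49 -0.11] r [-0.    0.   -1.96]
14 d [-2.05 -4.56 -0.11] r [-0.    0.   -1.96]
15 d [-1.89 -4.63 -0.11] r [-0.    0.   -1.96]
```

Emit:
move_arm(
  steps=[
    {"dx": -3.9, "dy": -3.1, "dz": -0.1, "rz": -1},
    {"dx": -3.9, "dy": -3.1, "dz": -0.1, "rz": -1},
    {"dx": -3.8, "dy": -3.2, "dz": -0.1, "rz": -1},
    {"dx": -3.8, "dy": -3.2, "dz": -0.1, "rz": -1},
    {"dx": -3.7, "dy": -3.3, "dz": -0.1, "rz": -1},
    {"dx": -3.7, "dy": -3.4, "dz": -0.1, "rz": -1},
    {"dx": -3.6, "dy": -3.4, "dz": -0.1, "rz": -1},
    {"dx": -3.6, "dy": -3.5, "dz": -0.1, "rz": -1},
    {"dx": -3.5, "dy": -3.6, "dz": -0.1, "rz": -1},
    {"dx": -3.4, "dy": -3.6, "dz": -0.1, "rz": -1},
    {"dx": -3.4, "dy": -3.7, "dz": -0.1, "rz": -1},
    {"dx": -3.3, "dy": -3.7, "dz": -0.1, "rz": -1},
  ],
)

```text
schema error: expected keys grip, dx, dy, dz, rx, ry, rz
```

```bash
python3 - <<'E'
from h import *
st();plan(np.array([.57,-.235,.24]),79,6)
E
```

```text
{'time': 1.55, 'joints': [0.909, 0.259, 1.535, -0.0, 1.348, -0.203], 'qd': [0.001, -0.0, 0.001, 0.0, 0.0, -0.0], 'joint_torque': [-0.0, -43.717, -28.431, 0.072, 0.031, -0.0], 'position': [0.244, 0.493, 0.233], 'eef_rot': [0.227, 0.974, -0.0, 0.0], 'ft_force': [-0.368, -0.277, 0.609], 'wrist_torque': [0.022, -0.008, 0.006], 'grip_width': 0.093}
dist 0.798 rot [ -0.     0.   -15.28] dworld [ 0.3264 -0.7281  0.0073]
0 d [-10.25  -8.47  -0.12] r [-0.    0.   -2.55]
1 d [-9.87 -8.92 -0.12] r [-0.    0.   -2.55]
2 d [-9.46 -9.35 -0.12] r [-0.    0.   -2.55]
3 d [-9.03 -9.76 -0.12] r [-0.    0.   -2.55]
4 d [ -8.59 -10.15  -0.12] r [-0.    0.   -2.55]
5 d [ -8.13 -10.52  -0.12] r [-0.    0.   -2.55]
```

All seven keys are required in each row.

Emit:
move_arm(
  steps=[
    {"grip": 9.3, "dx": -3.9, "dy": -3.1, "dz": 0, "rx": 0, "ry": 0, "rz": -1},
    {"grip": 9.3, "dx": -3.9, "dy": -3.1, "dz": 0, "rx": 0, "ry": 0, "rz": -1},
    {"grip": 9.3, "dx": -3.8, "dy": -3.2, "dz": 0, "rx": 0, "ry": 0, "rz": -1},
    {"grip": 9.3, "dx": -3.8, "dy": -3.2, "dz": 0, "rx": 0, "ry": 0, "rz": -1},
    {"grip": 9.3, "dx": -3.7, "dy": -3.3, "dz": 0, "rx": 0, "ry": 0, "rz": -1},
    {"grip": 9.3, "dx": -3.7, "dy": -3.4, "dz": 0, "rx": 0, "ry": 0, "rz": -1},
    {"grip": 9.3, "dx": -3.6, "dy": -3.4, "dz": 0, "rx": 0, "ry": 0, "rz": -1},
    {"grip": 9.3, "dx": -3.6, "dy": -3.5, "dz": 0, "rx": 0, "ry": 0, "rz": -1},
    {"grip": 9.3, "dx": -3.5, "dy": -3.6, "dz": 0, "rx": 0, "ry": 0, "rz": -1},
    {"grip": 9.3, "dx": -3.4, "dy": -3.6, "dz": 0, "rx": 0, "ry": 0, "rz": -1},
    {"grip": 9.3, "dx": -3.4, "dy": -3.7, "dz": 0, "rx": 0, "ry": 0, "rz": -1},
    {"grip": 9.3, "dx": -3.3, "dy": -3.7, "dz": 0, "rx": 0, "ry": 0, "rz": -1},
  ],
)

```text
time: 2.75
position: [0.5114, -0.0422, 0.2338]
eef_rot: [0.114, 0.993, 0.002, 0.004]
ft_force: [0.6, 1.6, 0.5]
grip_width: 0.0928
```

```bash
python3 - <<'E'
from h import *
st();plan(np.array([.57,-.235,.24]),79,6)
E
```

```text
{'time': 2.75, 'joints': [-0.304, 0.186, 1.625, 0.006, 1.323, -1.648], 'qd': [-0.752, 0.448, -0.557, 0.013, 0.099, -0.928], 'joint_torque': [2.132, -42.19, -25.664, -0.325, 0.116, 1.156], 'position': [0.511, -0.042, 0.234], 'eef_rot': [0.114, 0.993, 0.002, 0.004], 'ft_force': [0.583, 1.569, 0.479], 'wrist_torque': [0.021, -0.022, 0.009], 'grip_width': 0.093}
dist 0.2016 rot [ 0.31  0.41 -2.11] dworld [ 0.0586 -0.1928  0.0062]
0 d [-1.68 -2.91 -0.11] r [ 0.05  0.07 -0.35]
1 d [-1.66 -2.92 -0.11] r [ 0.05  0.07 -0.35]
2 d [-1.64 -2.93 -0.11] r [ 0.05  0.07 -0.35]
3 d [-1.63 -2.94 -0.11] r [ 0.05  0.07 -0.35]
4 d [-1.61 -2.95 -0.1 ] r [ 0.05  0.07 -0.35]
5 d [-1.59 -2.96 -0.1 ] r [ 0.05  0.07 -0.35]
```

Emit:
move_arm(
  steps=[
    {"grip": 9.3, "dx": -1.7, "dy": -2.9, "dz": -0.1, "rx": 0, "ry": 0, "rz": -0.3},
    {"grip": 9.3, "dx": -1.7, "dy": -2.9, "dz": -0.1, "rx": 0, "ry": 0, "rz": -0.3},
    {"grip": 9.3, "dx": -1.7, "dy": -2.9, "dz": -0.1, "rx": 0, "ry": 0, "rz": -0.3},
    {"grip": 9.3, "dx": -1.7, "dy": -2.9, "dz": -0.1, "rx": 0, "ry": 0, "rz": -0.3},
    {"grip": 9.3, "dx": -1.6, "dy": -2.9, "dz": -0.1, "rx": 0.2, "ry": 0.2, "rz": -0.3},
    {"grip": 9.3, "dx": -1.6, "dy": -2.9, "dz": -0.1, "rx": 0.2, "ry": 0.2, "rz": -0.3},
    {"grip": 9.3, "dx": 0, "dy": 0, "dz": 0, "rx": 0, "ry": 0, "rz": 0},
    {"grip": 9.3, "dx": 0, "dy": 0, "dz": 0, "rx": 0, "ry": 0, "rz": 0},
  ],
)

```text
time: 3.55
position: [0.5748, -0.2499, 0.2382]
eef_rot: [0.102, 0.995, -0.001, 0.0]
ft_force: [-0.6, 1.4, -0.2]
grip_width: 0.0931
```

```bash
python3 - <<'E'
from h import *
p,s=grab('wrist','w1.png'); print(s['position'],yawof(s))
for q,z in [('level_mid',.022),('spirit_level',.004)]:
    for k in nets.landmark_of(p,q)[:2]: print(q,np.round(k['uv'],1),round(k['conf'],2),onz(p,s,k['uv'],z).round(3))
E
```

```text
[ 0.57476937 -0.24986062  0.23824266] 78.27883858208571
level_mid [345.4 216.1] 0.92 [ 0.589 -0.231  0.022]
spirit_level [346.  214.8] 0.76 [ 0.592 -0.23   0.004]
```

View pics/w1.png

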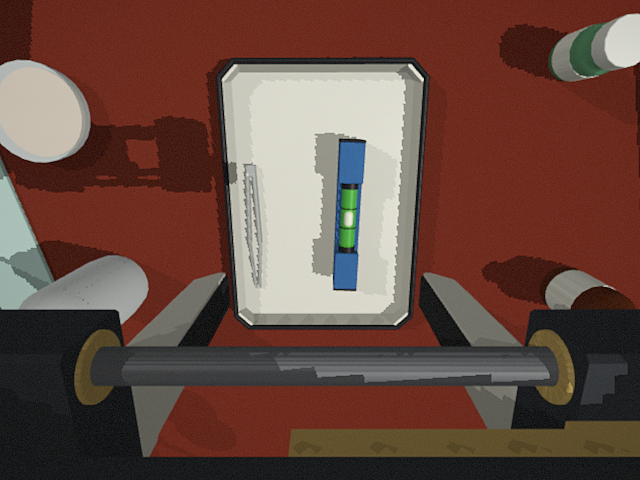

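Wrist image: the blue level runs from (352,140) to (345,290) in the tray, clear of the walls. The forceps are on the left. Now I measure its axis.

```bash
python3 - <<'E'
from h import *
p,s=grab('wrist')
hsv=cv2.cvtColor(p['color'],cv2.COLOR_RGB2HSV)
m=((hsv[...,0]>98)&(hsv[...,0]<125)&(hsv[...,1]>120)).astype(np.uint8)
m[:, :300]=0; m[:,420:]=0; m[310:]=0
ys,xs=np.nonzero(m); P=np.array([onz(p,s,(x,y),.035)[:2] for x,y in zip(xs,ys)])
rect=cv2.minAreaRect(np.c_[xs,ys].astype(np.float32)); print(rect)
rect=cv2.minAreaRect((P*1000).astype(np.float32)); print(rect, cv2.boxPoints(rect))
E
```

```text
((359.9999694824219, 181.49998474121094), (115.99998474121094, 236.99996948242188), 0.0)
((565.3531494140625, -206.2981719970703), (102.78968048095703, 237.23867797851562), 82.30348205566406) [[ 440.91928 -241.3438 ]
 [ 676.02075 -273.11624]
 [ 689.787   -171.25255]
 [ 454.68555 -139.4801 ]]
```

```bash
python3 - <<'E'
from h import *
p,s=grab('wrist')
hsv=cv2.cvtColor(p['color'],cv2.COLOR_RGB2HSV)
print(hsv[160,352],hsv[270,345],hsv[100,352])
m=((hsv[...,0]>98)&(hsv[...,0]<125)&(hsv[...,1]>120)&(hsv[...,2]>110)).astype(np.uint8)
m[:, :310]=0; m[:,390:]=0; m[310:]=0;m[:110]=0
n,l,stt,c=cv2.connectedComponentsWithStats(m)
for i in range(1,n):
    if stt[i][4]<100: continue
    ys,xs=np.nonzero(l==i); print(stt[i],c[i],onz(p,s,c[i],.04))
E
```

```text
[106 160 159] [106 161 155] [ 24  16 221]
[ 336  142   28  109 1247] [350.4691259  172.38652767] [ 0.54397134 -0.21685102  0.04      ]
[333 253  23  36 784] [343.79846939 270.68367347] [ 0.64040186 -0.24165224  0.04      ]
```

```bash
python3 - <<'E'
from h import *
p,s=grab('wrist')
a=onz(p,s,(352,163),.04);b=onz(p,s,(344.7,271),.04);d=b-a
print(a,b,np.linalg.norm(d),(a+b)/2,np.degrees(np.arctan2(d[1],d[0])))
plan(np.array([*((a+b)/2)[:2],.12]),np.degrees(np.arctan2(d[1],d[0]))+90,5)
print(onz(p,s,(348,219),.038))
E
```

```text
[ 0.53582615 -0.21391555  0.04      ] [ 0.64116276 -0.24088003  0.04      ] 0.10873309350358637 [ 0.58849446 -0.22739779  0.04      ] -14.35847138156701
dist 0.1217 rot [-0.17  0.1   2.78] dworld [ 0.0136  0.021  -0.1191]
0 d [-0.18  0.47  2.38] r [-0.03  0.02  0.56]
1 d [-0.17  0.47  2.38] r [-0.03  0.02  0.56]
2 d [-0.17  0.47  2.38] r [-0.03  0.02  0.56]
3 d [-0.17  0.47  2.38] r [-0.03  0.02  0.56]
4 d [-0.16  0.48  2.38] r [-0.03  0.02  0.56]
[ 0.58874507 -0.22752315  0.038     ]
```

Emit:
move_arm(
  steps=[
    {"grip": 5, "dx": -0.2, "dy": 0.5, "dz": 2.6, "rx": 0, "ry": 0, "rz": 0.5},
    {"grip": 5, "dx": -0.2, "dy": 0.5, "dz": 2.6, "rx": 0, "ry": 0, "rz": 0.5},
    {"grip": 5, "dx": -0.2, "dy": 0.5, "dz": 2.6, "rx": 0, "ry": 0, "rz": 0.6},
    {"grip": 5, "dx": -0.2, "dy": 0.5, "dz": 2.6, "rx": 0, "ry": 0, "rz": 0.6},
    {"grip": 5, "dx": -0.2, "dy": 0.5, "dz": 2.6, "rx": 0, "ry": 0, "rz": 0.6},
    {"grip": 5, "dx": 0, "dy": 0, "dz": 0, "rx": 0, "ry": 0, "rz": 0},
    {"grip": 5, "dx": 0, "dy": 0, "dz": 0, "rx": 0, "ry": 0, "rz": 0},
  ],
)

```text
time: 4.55
position: [0.5926, -0.2216, 0.1101]
eef_rot: [0.123, 0.992, -0.003, 0.004]
ft_force: [0.2, -0.6, 0.5]
grip_width: 0.0503
```

```bash
python3 - <<'E'
from h import *
p,s=grab('wrist','w2.png'); print(s['position'],yawof(s))
plan(np.array([.5887,-.2275,.0215]),75.7,5)
E
```

```text
[ 0.59258908 -0.22162674  0.11008749] 75.90017782226599
dist 0.0888 rot [-0.29  0.52  0.19] dworld [-0.0037 -0.006  -0.0886]
0 d [ 0.06 -0.12  1.77] r [-0.06  0.1   0.04]
1 d [ 0.06 -0.13  1.77] r [-0.06  0.1   0.04]
2 d [ 0.05 -0.13  1.77] r [-0.06  0.1   0.04]
3 d [ 0.05 -0.13  1.77] r [-0.06  0.1   0.04]
4 d [ 0.05 -0.13  1.77] r [-0.06  0.1   0.04]
```

View pics/w2.png

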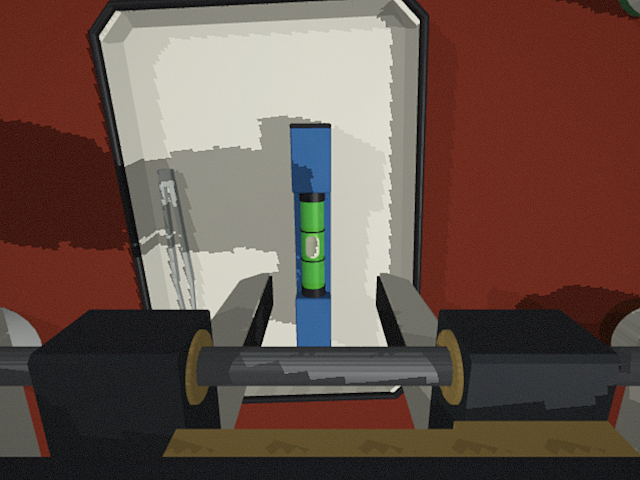

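```bash
python3 - <<'E'
from h import *
p,s=grab('wrist')
print(onz(p,s,(312.5,247),.0395)); a=onz(p,s,(311,126),.04);b=onz(p,s,(313.5,345),.04); print(a,b,np.degrees(np.arctan2(*(b-a)[[1,0]])))
E
```

```text
[ 0.58775166 -0.22813675  0.0395    ]
[ 0.51607499 -0.21029218  0.04      ] [ 0.65644119 -0.2453511   0.04      ] -14.023707378273523
```

Emit:
move_arm(
  steps=[
    {"grip": 5, "dx": 0.1, "dy": -0.2, "dz": 1.4, "rx": -0.1, "ry": 0.1, "rz": 0},
    {"grip": 5, "dx": 0.1, "dy": -0.2, "dz": 1.4, "rx": -0.1, "ry": 0.2, "rz": 0},
    {"grip": 5, "dx": 0.1, "dy": -0.2, "dz": 1.4, "rx": -0.1, "ry": 0.2, "rz": 0},
    {"grip": 5, "dx": 0, "dy": 0, "dz": 1.4, "rx": 0, "ry": 0, "rz": 0},
    {"grip": 5, "dx": 0, "dy": 0, "dz": 1.0, "rx": 0, "ry": 0, "rz": 0},
    {"grip": 5, "dx": 0, "dy": 0, "dz": 0, "rx": 0, "ry": 0, "rz": 0},
  ],
)

```text
time: 5.25
position: [0.5893, -0.2299, 0.0419]
eef_rot: [0.124, 0.992, -0.001, 0.003]
ft_force: [-0.1, -0.1, -0.1]
grip_width: 0.05
```

```bash
python3 - <<'E'
from h import *
s=st()
plan(np.array([.5887,-.2275,.0215]),75.7,3)
E
```

```text
{'time': 5.25, 'joints': [-0.548, 0.575, 1.551, 0.0, 1.01, -1.871], 'qd': [-0.001, 0.001, -0.007, 0.003, 0.005, -0.001], 'joint_torque': [-0.129, -56.061, -23.714, -0.037, -0.245, -0.005], 'position': [0.589, -0.23, 0.042], 'eef_rot': [0.124, 0.992, -0.001, 0.003], 'ft_force': [-0.124, -0.093, -0.107], 'wrist_torque': [0.018, -0.039, -0.043], 'grip_width': 0.05}
dist 0.0205 rot [-0.08  0.32  0.11] dworld [-0.0006  0.0024 -0.0204]
0 d [0.04 0.07 0.68] r [-0.03  0.11  0.04]
1 d [0.04 0.07 0.68] r [-0.03  0.11  0.04]
2 d [0.04 0.07 0.68] r [-0.03  0.11  0.04]
```

Emit:
move_arm(
  steps=[
    {"grip": 5, "dx": 0.1, "dy": 0.1, "dz": 0.8, "rx": 0, "ry": 0.2, "rz": 0},
    {"grip": 5, "dx": 0, "dy": 0.1, "dz": 0.8, "rx": 0, "ry": 0.2, "rz": 0},
    {"grip": 5, "dx": 0, "dy": 0, "dz": 0.5, "rx": 0, "ry": 0, "rz": 0},
    {"grip": 5, "dx": 0, "dy": 0, "dz": 0, "rx": 0, "ry": 0, "rz": 0},
  ],
)

```text
time: 5.65
position: [0.5891, -0.2274, 0.0189]
eef_rot: [0.123, 0.992, -0.001, -0.001]
ft_force: [-0.2, -0.2, 0.9]
grip_width: 0.0495
```

```bash
python3 - <<'E'
from h import *
s=st()
plan(np.array([.5887,-.2275,.0215]),75.7,1)
E
```

```text
{'time': 5.65, 'joints': [-0.544, 0.605, 1.563, -0.002, 0.975, -1.866], 'qd': [0.004, -0.003, -0.008, 0.001, 0.001, 0.001], 'joint_torque': [-0.061, -56.438, -22.598, -0.041, -0.057, 0.003], 'position': [0.589, -0.227, 0.019], 'eef_rot': [0.123, 0.992, -0.001, -0.001], 'ft_force': [-0.228, -0.211, 0.927], 'wrist_torque': [-0.019, 0.079, -0.045], 'grip_width': 0.049}
dist 0.0026 rot [-0.08 -0.12  0.12] dworld [-0.0004 -0.0001  0.0026]
0 d [ 0.04 -0.02 -0.26] r [-0.08 -0.12  0.12]
```

Emit:
move_arm(
  steps=[
    {"grip": 5, "dx": 0, "dy": 0, "dz": -0.2, "rx": 0, "ry": 0, "rz": 0},
    {"grip": 3, "dx": 0, "dy": 0, "dz": 0, "rx": 0, "ry": 0, "rz": 0},
    {"grip": 1.5, "dx": 0, "dy": 0, "dz": 0, "rx": 0, "ry": 0, "rz": 0},
    {"grip": 1.5, "dx": 0, "dy": 0, "dz": 0, "rx": 0, "ry": 0, "rz": 0},
    {"grip": 1.5, "dx": 0, "dy": 0, "dz": 0, "rx": 0, "ry": 0, "rz": 0},
    {"grip": 1.5, "dx": 0, "dy": 0, "dz": 0, "rx": 0, "ry": 0, "rz": 0},
    {"grip": 1.5, "dx": 0, "dy": 0, "dz": 0, "rx": 0, "ry": 0, "rz": 0},
  ],
  grip_force=20,
)

```text
time: 6.35
position: [0.5901, -0.228, 0.0226]
eef_rot: [0.123, 0.992, -0.001, 0.0]
ft_force: [0.1, 0.2, -0.6]
grip_width: 0.0235
```

```bash
python3 - <<'E'
from h import *
s=st()
E
```

```text
{'time': 6.35, 'joints': [-0.544, 0.601, 1.56, -0.002, 0.979, -1.866], 'qd': [-0.0, -0.002, -0.0, 0.0, 0.0, -0.001], 'joint_torque': [0.066, -56.756, -22.658, -0.045, 0.134, -0.003], 'position': [0.59, -0.228, 0.023], 'eef_rot': [0.123, 0.992, -0.001, 0.0], 'ft_force': [0.115, 0.242, -0.555], 'wrist_torque': [0.008, -0.039, -0.024], 'grip_width': 0.023}
```

Gripped at 23.5 mm. Lifting straight up.

Emit:
move_arm(
  steps=[
    {"grip": 1.5, "dx": 0, "dy": 0, "dz": -1, "rx": 0, "ry": 0, "rz": 0},
    {"grip": 1.5, "dx": 0, "dy": 0, "dz": -2, "rx": 0, "ry": 0, "rz": 0},
    {"grip": 1.5, "dx": 0, "dy": 0, "dz": -3, "rx": 0, "ry": 0, "rz": 0},
    {"grip": 1.5, "dx": 0, "dy": 0, "dz": -4, "rx": 0, "ry": 0, "rz": 0},
    {"grip": 1.5, "dx": 0, "dy": 0, "dz": -4, "rx": 0, "ry": 0, "rz": 0},
    {"grip": 1.5, "dx": 0, "dy": 0, "dz": -4, "rx": 0, "ry": 0, "rz": 0},
    {"grip": 1.5, "dx": 0, "dy": 0, "dz": -2, "rx": 0, "ry": 0, "rz": 0},
    {"grip": 1.5, "dx": 0, "dy": 0, "dz": 0, "rx": 0, "ry": 0, "rz": 0},
  ],
)

```text
time: 7.15
position: [0.5872, -0.2256, 0.2299]
eef_rot: [0.123, 0.992, 0.001, -0.004]
ft_force: [0.3, -0.7, -2.6]
grip_width: 0.0236
```

```bash
python3 - <<'E'
from h import *
s=st()
for c in ['scene','side']:
    p,s=grab(c,c+'1.png'); 
    for q,z in [('plate_cross',.06),('foot_knob',.092),('plate',.05)]:
        for k in nets.landmark_of(p,q)[:2]: print(q,np.round(k['uv'],1),round(k['conf'],2),onz(p,s,k['uv'],z).round(3))
plan(np.array([.55,.21,.22]),100,12)
E
```

```text
{'time': 7.15, 'joints': [-0.543, 0.408, 1.328, -0.002, 1.414, -1.866], 'qd': [0.001, -0.0, 0.019, 0.0, -0.011, -0.001], 'joint_torque': [-0.0, -54.299, -30.085, -0.058, 0.676, 0.001], 'position': [0.587, -0.226, 0.23], 'eef_rot': [0.123, 0.992, 0.001, -0.004], 'ft_force': [0.284, -0.712, -2.624], 'wrist_torque': [-0.045, -0.063, -0.031], 'grip_width': 0.024}
foot_knob [331.6 199.1] 0.53 [0.47  0.203 0.092]
plate [381.4 227.6] 0.56 [0.679 0.214 0.05 ]
plate_cross [281.4 285.9] 0.76 [0.621 0.215 0.06 ]
foot_knob [296.1 165.3] 0.57 [ 0.606 -0.353  0.092]
foot_knob [325.8 277.1] 0.5 [0.491 0.207 0.092]
plate [254.5 284.1] 0.61 [0.702 0.2   0.05 ]
dist 0.4361 rot [  0.42  -0.97 -24.18] dworld [-0.0353  0.4346 -0.004 ]
0 d [1.17 3.44 0.07] r [ 0.03 -0.08 -2.01]
1 d [1.05 3.48 0.06] r [ 0.03 -0.08 -2.01]
2 d [0.93 3.51 0.06] r [ 0.03 -0.08 -2.01]
3 d [0.8  3.54 0.06] r [ 0.03 -0.08 -2.01]
4 d [0.68 3.57 0.05] r [ 0.03 -0.08 -2.01]
5 d [0.55 3.59 0.05] r [ 0.03 -0.08 -2.01]
6 d [0.43 3.61 0.05] r [ 0.03 -0.08 -2.01]
7 d [0.3  3.62 0.04] r [ 0.03 -0.08 -2.01]
8 d [0.17 3.63 0.04] r [ 0.03 -0.08 -2.01]
9 d [0.04 3.63 0.04] r [ 0.03 -0.08 -2.01]
10 d [-0.08  3.63  0.04] r [ 0.03 -0.08 -2.01]
11 d [-0.21  3.63  0.04] r [ 0.03 -0.08 -2.01]
```

Emit:
move_arm(
  steps=[
    {"grip": 1.5, "dx": 1.2, "dy": 2, "dz": 0, "rx": 0, "ry": 0, "rz": -1},
    {"grip": 1.5, "dx": 1.1, "dy": 3.4, "dz": 0, "rx": 0, "ry": 0, "rz": -1},
    {"grip": 1.5, "dx": 1, "dy": 3.6, "dz": 0, "rx": 0, "ry": 0, "rz": -2},
    {"grip": 1.5, "dx": 0.8, "dy": 3.6, "dz": 0, "rx": 0, "ry": 0, "rz": -2},
    {"grip": 1.5, "dx": 0.7, "dy": 3.6, "dz": 0, "rx": 0, "ry": 0, "rz": -2},
    {"grip": 1.5, "dx": 0.5, "dy": 3.6, "dz": 0, "rx": 0, "ry": 0, "rz": -2},
    {"grip": 1.5, "dx": 0.4, "dy": 3.6, "dz": 0, "rx": 0, "ry": 0, "rz": -2},
    {"grip": 1.5, "dx": 0.3, "dy": 3.6, "dz": 0, "rx": 0, "ry": 0, "rz": -2},
    {"grip": 1.5, "dx": 0.2, "dy": 3.6, "dz": 0, "rx": 0, "ry": 0, "rz": -2},
    {"grip": 1.5, "dx": 0, "dy": 3, "dz": 0, "rx": 0, "ry": 0, "rz": -2},
    {"grip": 1.5, "dx": 0, "dy": 2, "dz": 0, "rx": 0, "ry": 0, "rz": -1},
    {"grip": 1.5, "dx": 0, "dy": 0, "dz": 0, "rx": 0, "ry": 0, "rz": 0},
  ],
)

```text
time: 8.75
position: [0.5564, 0.1511, 0.2169]
eef_rot: [-0.047, 0.999, 0.006, -0.016]
ft_force: [-0.8, 0.4, -3.3]
grip_width: 0.0234
```

```bash
python3 - <<'E'
from h import *
p,s=grab('wrist','w3.png'); print(s['position'],yawof(s),s['grip_width'])
for q,z in [('plate_cross',.06),('foot_knob',.092)]:
    for k in nets.landmark_of(p,q)[:2]: print(q,np.round(k['uv'],1),round(k['conf'],2),onz(p,s,k['uv'],z).round(3))
E
```

```text
[0.55635959 0.15106813 0.21694377] 95.34922235520453 0.023381093047488227
plate_cross [374.6 293.8] 0.89 [0.615 0.205 0.06 ]
foot_knob [388.6 160. ] 0.82 [0.494 0.196 0.092]
```

View pics/w3.png

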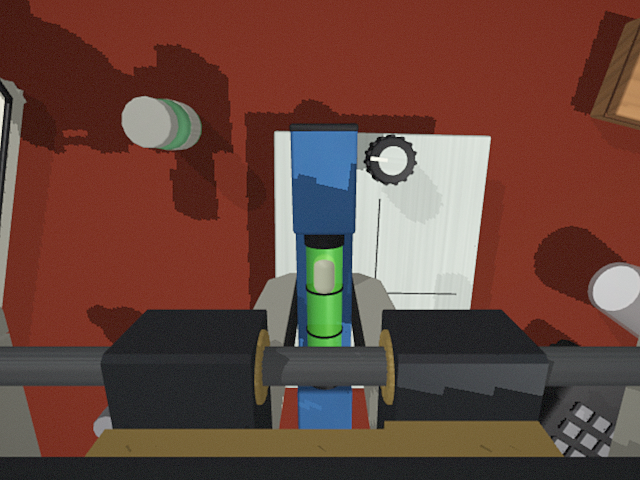

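The wrist image shows the plate's long line from (379,199) to (376,293) with the knob centre at about (391,160), and the level held in the jaws.

```bash
python3 - <<'E'
from h import *
p,s=grab('wrist','w3b.png'); print(s['position'],R.from_quat(s['eef_rot']).as_matrix().round(3)[:,2])
c=onz(p,s,(376.5,293.5),.059);e=onz(p,s,(379.3,199),.0575); k=onz(p,s,(393,159.5),.105); k2=onz(p,s,(388.6,160),.092)
d=c-e; dk=c-k; print(c,e,np.linalg.norm(d),np.degrees(np.arctan2(d[1],d[0])),k,k2,np.linalg.norm(dk[:2]),np.degrees(np.arctan2(dk[1],dk[0])))
# image of right edge of the plate
for a,b in [((490,136),(473,300)),((275,131),(275,270))]:
    a=onz(p,s,a,.058);b=onz(p,s,b,.059);print(a,b,np.degrees(np.arctan2(*(b-a)[[1,0]])))
E
```

```text
[0.55701121 0.14783946 0.2170752 ] [-0.032  0.01  -0.999]
[0.6159679  0.20343842 0.059     ] [0.52964821 0.19538291 0.0575    ] 0.08670772952483342 5.331506191601772 [0.49426427 0.19317726 0.105     ] [0.49525703 0.19254402 0.092     ] 0.12213543477023875 4.819362441201605
[0.46939088 0.2803024  0.058     ] [0.61490962 0.29302446 0.059     ] 4.996413053459715
[0.48132546 0.10289279 0.058     ] [0.60114568 0.10988347 0.059     ] 3.339024790889716
```

```bash
python3 - <<'E'
import cv2
im=cv2.imread('pics/w3b.png'); cv2.imwrite('pics/w3c.png',cv2.resize(im[120:320,260:510],None,fx=3,fy=3,interpolation=cv2.INTER_CUBIC))
E
```

```text
(no output)
```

View pics/w3c.png

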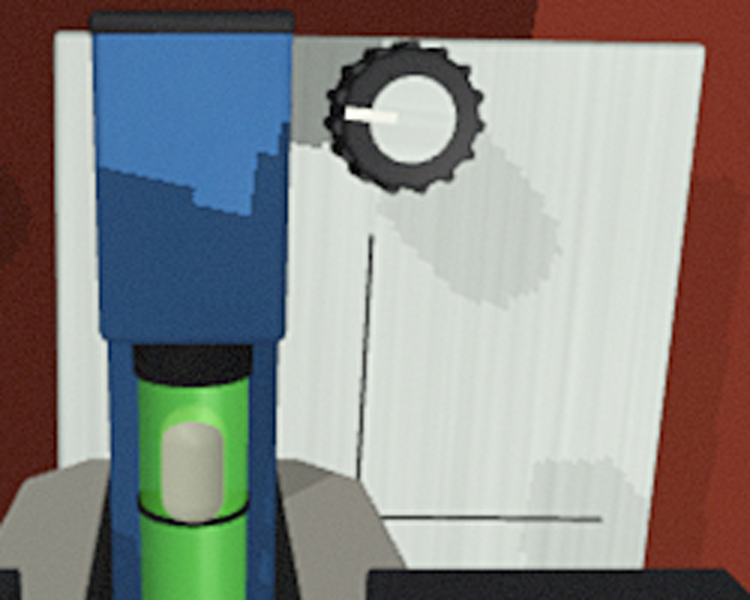

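```bash
python3 - <<'E'
from h import *
p,s=grab('wrist','w3d.png'); print(s['position'],R.from_quat(s['eef_rot']).as_matrix().round(3)[:,2],yawof(s))
c=onz(p,s,(379,292.5),.059);e=onz(p,s,(384,198.7),.0575); k=onz(p,s,(398,159.3),.105)
d=c-e; dk=c-k; print(c,e,np.linalg.norm(d),np.degrees(np.arctan2(d[1],d[0])),k,np.linalg.norm(dk[:2]),np.degrees(np.arctan2(dk[1],dk[0])))
for q,z in [('level_mid',.2)]:
    for k in nets.landmark_of(p,q)[:2]: print(q,np.round(k['uv'],1),round(k['conf'],2),onz(p,s,k['uv'],z).round(3))
import cv2
im=cv2.imread('pics/w3d.png'); cv2.imwrite('pics/w3e.png',cv2.resize(im[120:440,260:510],None,fx=1.8,fy=1.8,interpolation=cv2.INTER_CUBIC))
plan(np.array([c[0],c[1],.15]),94.9,5)
E
```

```text
[0.55720839 0.14738359 0.21727453] [-0.031  0.01  -0.999] 95.09086651763147
[0.61519934 0.2051451  0.059     ] [0.5293622  0.19900527 0.0575    ] 0.08606951930573813 4.091333483754034 [0.49409437 0.19636463 0.105     ] 0.12142286615506348 4.146857080567016
level_mid [325.1 301.6] 0.76 [0.565 0.149 0.2  ]
dist 0.1061 rot [ 0.74 -1.72  0.16] dworld [ 0.0578  0.058  -0.0675]
0 d [-1.29  1.04  1.33] r [ 0.15 -0.34  0.03]
1 d [-1.29  1.04  1.33] r [ 0.15 -0.34  0.03]
2 d [-1.28  1.04  1.34] r [ 0.15 -0.34  0.03]
3 d [-1.27  1.05  1.34] r [ 0.15 -0.34  0.03]
4 d [-1.26  1.05  1.35] r [ 0.15 -0.34  0.03]
```

View pics/w3e.png

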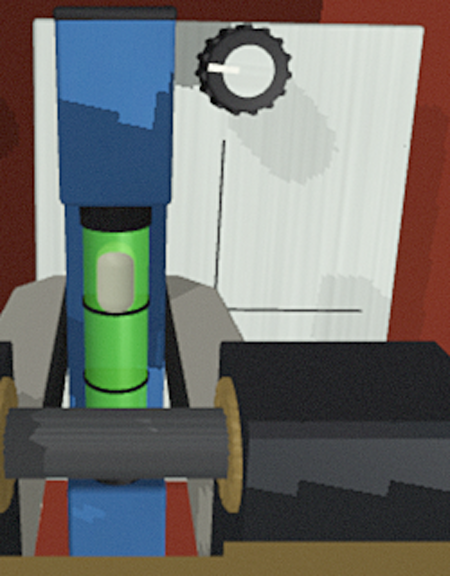

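Emit:
move_arm(
  steps=[
    {"grip": 1.5, "dx": -1.1, "dy": 0.8, "dz": 1.2, "rx": 0.2, "ry": -0.4, "rz": 0},
    {"grip": 1.5, "dx": -1.3, "dy": 1.1, "dz": 1.4, "rx": 0.2, "ry": -0.4, "rz": 0},
    {"grip": 1.5, "dx": -1.4, "dy": 1.2, "dz": 1.6, "rx": 0.2, "ry": -0.4, "rz": 0},
    {"grip": 1.5, "dx": -1.4, "dy": 1.2, "dz": 1.6, "rx": 0.2, "ry": -0.4, "rz": 0},
    {"grip": 1.5, "dx": -1.3, "dy": 1.1, "dz": 1.6, "rx": 0, "ry": -0.1, "rz": 0},
    {"grip": 1.5, "dx": 0, "dy": 0, "dz": 0, "rx": 0, "ry": 0, "rz": 0},
    {"grip": 1.5, "dx": 0, "dy": 0, "dz": 0, "rx": 0, "ry": 0, "rz": 0},
  ],
)

```text
time: 9.75
position: [0.6226, 0.2052, 0.136]
eef_rot: [-0.039, 0.999, -0.001, 0.001]
ft_force: [0.2, -0.8, -3.1]
grip_width: 0.0241
```

```bash
python3 - <<'E'
from h import *
s=st()
p,s=grab('side','side2.png')
plan(np.array([.623,.2057,.10]),94.2,4)
E
```

```text
{'time': 9.75, 'joints': [0.15, 0.515, 1.393, -0.003, 1.23, -1.498], 'qd': [0.002, 0.032, 0.004, 0.004, -0.015, 0.008], 'joint_torque': [0.311, -57.153, -27.664, 0.027, 0.03, 0.021], 'position': [0.623, 0.205, 0.136], 'eef_rot': [-0.039, 0.999, -0.001, 0.001], 'ft_force': [0.183, -0.825, -3.09], 'wrist_torque': [0.036, -0.013, 0.045], 'grip_width': 0.024}
dist 0.0358 rot [-0.13  0.14  0.27] dworld [ 0.0007  0.0006 -0.0358]
0 d [-0.02  0.02  0.9 ] r [-0.03  0.03  0.07]
1 d [-0.02  0.02  0.9 ] r [-0.03  0.03  0.07]
2 d [-0.02  0.02  0.9 ] r [-0.03  0.03  0.07]
3 d [-0.02  0.01  0.9 ] r [-0.03  0.03  0.07]
```

Emit:
move_arm(
  steps=[
    {"grip": 1.5, "dx": 0, "dy": 0, "dz": 1, "rx": 0, "ry": 0, "rz": 0},
    {"grip": 1.5, "dx": 0, "dy": 0, "dz": 1, "rx": 0, "ry": 0, "rz": 0},
    {"grip": 1.5, "dx": 0, "dy": 0, "dz": 1, "rx": 0, "ry": 0, "rz": 0},
    {"grip": 1.5, "dx": 0, "dy": 0, "dz": 0.7, "rx": 0, "ry": 0, "rz": 0},
    {"grip": 1.5, "dx": 0, "dy": 0, "dz": 0, "rx": 0, "ry": 0, "rz": 0},
    {"grip": 1.5, "dx": 0, "dy": 0, "dz": 0, "rx": 0, "ry": 0, "rz": 0},
  ],
)

```text
time: 10.4
position: [0.6223, 0.203, 0.0975]
eef_rot: [-0.038, 0.999, -0.001, 0.002]
ft_force: [0.3, 0.6, -3.7]
grip_width: 0.0238
```

```bash
python3 - <<'E'
from h import *
s=st()
p,s=grab('wrist','w4.png')
plan(np.array([.623,.2057,.08]),94.2,4)
E
```

```text
{'time': 10.4, 'joints': [0.147, 0.548, 1.439, -0.003, 1.15, -1.498], 'qd': [-0.001, 0.005, 0.009, 0.002, -0.004, 0.0], 'joint_torque': [-0.025, -58.288, -26.453, -0.031, 0.073, -0.0], 'position': [0.622, 0.203, 0.098], 'eef_rot': [-0.038, 0.999, -0.001, 0.002], 'ft_force': [0.257, 0.603, -3.698], 'wrist_torque': [0.021, 0.034, 0.021], 'grip_width': 0.024}
dist 0.0177 rot [-0.14  0.25  0.13] dworld [ 0.0008  0.0027 -0.0175]
0 d [-0.02  0.07  0.44] r [-0.04  0.06  0.03]
1 d [-0.02  0.07  0.44] r [-0.04  0.06  0.03]
2 d [-0.02  0.07  0.44] r [-0.04  0.06  0.03]
3 d [-0.02  0.07  0.44] r [-0.04  0.06  0.03]
```

View pics/w4.png

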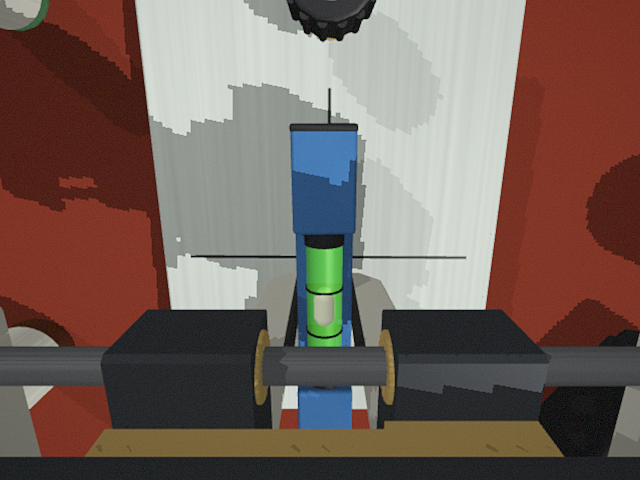

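Emit:
move_arm(
  steps=[
    {"grip": 1.5, "dx": 0, "dy": 0.2, "dz": 0.6, "rx": 0, "ry": 0.1, "rz": 0},
    {"grip": 1.5, "dx": 0, "dy": 0.1, "dz": 0.4, "rx": 0, "ry": 0.1, "rz": 0},
    {"grip": 1.5, "dx": 0, "dy": 0, "dz": 0.3, "rx": 0, "ry": 0, "rz": 0},
    {"grip": 1.5, "dx": 0, "dy": 0, "dz": 0.2, "rx": 0, "ry": 0, "rz": 0},
    {"grip": 1.5, "dx": 0, "dy": 0, "dz": 0, "rx": 0, "ry": 0, "rz": 0},
  ],
)

```text
time: 10.95
position: [0.6227, 0.2066, 0.0822]
eef_rot: [-0.038, 0.999, -0.001, 0.001]
ft_force: [-0.3, 0.3, -2.1]
grip_width: 0.0237
```

```bash
python3 - <<'E'
from h import *
s=st()
E
```

```text
{'time': 10.95, 'joints': [0.152, 0.567, 1.447, -0.003, 1.124, -1.494], 'qd': [0.001, 0.0, -0.002, -0.001, 0.002, -0.0], 'joint_torque': [0.008, -59.359, -26.443, -0.018, 0.005, 0.001], 'position': [0.623, 0.207, 0.082], 'eef_rot': [-0.038, 0.999, -0.001, 0.001], 'ft_force': [-0.35, 0.335, -2.083], 'wrist_torque': [0.031, 0.051, -0.008], 'grip_width': 0.024}
```

Emit:
move_arm(
  steps=[
    {"grip": 1.5, "dx": 0, "dy": 0, "dz": 0.2, "rx": 0, "ry": 0, "rz": 0},
    {"grip": 1.5, "dx": 0, "dy": 0, "dz": 0.1, "rx": 0, "ry": 0, "rz": 0},
    {"grip": 1.5, "dx": 0, "dy": 0, "dz": 0, "rx": 0, "ry": 0, "rz": 0},
  ],
)

```text
time: 11.25
position: [0.6229, 0.2066, 0.0791]
eef_rot: [-0.038, 0.999, -0.001, 0.002]
ft_force: [0.5, -0.1, -3.4]
grip_width: 0.0238
```

Emit:
move_arm(
  steps=[
    {"grip": 1.5, "dx": 0, "dy": 0, "dz": 0.1, "rx": 0, "ry": 0, "rz": 0},
    {"grip": 1.5, "dx": 0, "dy": 0, "dz": 0, "rx": 0, "ry": 0, "rz": 0},
  ],
)

```text
time: 11.45
position: [0.6231, 0.2066, 0.0784]
eef_rot: [-0.038, 0.999, -0.001, 0.002]
ft_force: [-0.5, 0.1, -3.3]
grip_width: 0.0237
```

Emit:
move_arm(
  steps=[
    {"grip": 1.5, "dx": 0, "dy": 0, "dz": 0.1, "rx": 0, "ry": 0, "rz": 0},
    {"grip": 1.5, "dx": 0, "dy": 0, "dz": 0.1, "rx": 0, "ry": 0, "rz": 0},
  ],
)

```text
time: 11.65
position: [0.6232, 0.2066, 0.0779]
eef_rot: [-0.038, 0.999, -0.001, 0.002]
ft_force: [-4.0, -1.3, 6.7]
grip_width: 0.0238
```

Contact with the plate (+6.7 N). Releasing slowly.

Emit:
move_arm(
  steps=[
    {"grip": 2.6, "dx": 0, "dy": 0, "dz": 0, "rx": 0, "ry": 0, "rz": 0},
    {"grip": 3, "dx": 0, "dy": 0, "dz": 0, "rx": 0, "ry": 0, "rz": 0},
    {"grip": 4.5, "dx": 0, "dy": 0, "dz": 0, "rx": 0, "ry": 0, "rz": 0},
    {"grip": 4.5, "dx": 0, "dy": 0, "dz": 0, "rx": 0, "ry": 0, "rz": 0},
    {"grip": 4.5, "dx": 0, "dy": 0, "dz": -1, "rx": 0, "ry": 0, "rz": 0},
    {"grip": 4.5, "dx": 0, "dy": 0, "dz": -2, "rx": 0, "ry": 0, "rz": 0},
    {"grip": 4.5, "dx": 0, "dy": 0, "dz": -3, "rx": 0, "ry": 0, "rz": 0},
    {"grip": 4.5, "dx": 0, "dy": 0, "dz": -3, "rx": 0, "ry": 0, "rz": 0},
    {"grip": 4.5, "dx": 0, "dy": 0, "dz": -2, "rx": 0, "ry": 0, "rz": 0},
    {"grip": 4.5, "dx": 0, "dy": 0, "dz": 0, "rx": 0, "ry": 0, "rz": 0},
    {"grip": 4.5, "dx": 0, "dy": 0, "dz": 0, "rx": 0, "ry": 0, "rz": 0},
  ],
)

```text
time: 12.75
position: [0.6237, 0.2069, 0.1954]
eef_rot: [-0.038, 0.999, -0.001, 0.004]
ft_force: [1.1, -0.3, 0.0]
grip_width: 0.045
```

```bash
python3 - <<'E'
from h import *
p,s=grab('wrist','w5.png'); print(s['position'],yawof(s))
for q,z in [('level_mid',.077),('foot_knob',.092),('bubble',.094)]:
    for k in nets.landmark_of(p,q)[:2]: print(q,np.round(k['uv'],1),round(k['conf'],2),onz(p,s,k['uv'],z).round(3))
E
```

```text
[0.62367976 0.20693734 0.19536453] 94.34441596398199
level_mid [323.4 229.4] 0.81 [0.622 0.206 0.077]
level_mid [327.2 222.1] 0.43 [0.616 0.209 0.077]
foot_knob [320.5  37. ] 0.87 [0.494 0.195 0.092]Traceback (most recent call last):
  File "<stdin>", line 4, in <module>
ValueError: it knows: amber_bottle, beaker, enamel_tray, foot_knob, forceps, green_jar, level_mid, petri_dish, plate, plate_cross, slide_box, spirit_level, wash_bottle
```

View pics/w5.png

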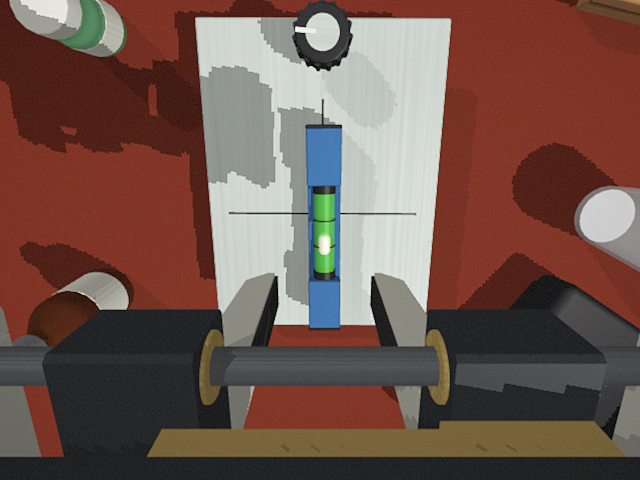

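```bash
cat >> h.py <<'E'
def crop(fn,out,box,f):
    im=cv2.imread('pics/'+fn); x0,y0,x1,y1=box
    cv2.imwrite('pics/'+out,cv2.resize(im[y0:y1,x0:x1],None,fx=f,fy=f,interpolation=cv2.INTER_CUBIC))
E
python3 - <<'E'
from h import *
p,s=grab('wrist','w6.png')
crop('w6.png','w6c.png',(290,180,360,290),5)
o=onz(p,s,(323,32),.105);print(o)
plan(np.array([*o[:2],.15]),94.3,4)
E
```

```text
[0.49335875 0.19639093 0.105     ]
dist 0.1372 rot [-0.12  0.3   0.04] dworld [-0.1296 -0.0104 -0.0437]
0 d [ 3.26 -0.01  1.08] r [-0.03  0.07  0.01]
1 d [ 3.26 -0.01  1.08] r [-0.03  0.07  0.01]
2 d [ 3.25 -0.01  1.08] r [-0.03  0.07  0.01]
3 d [ 3.25 -0.02  1.09] r [-0.03  0.07  0.01]
```

View pics/w6c.png

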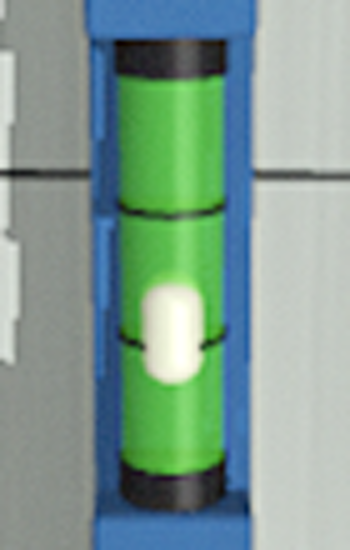

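Bubble sits about 8.6 mm off, away from the knob, so the knob needs about 1.7 rad (97°) clockwise. Moving to the knob.

Emit:
move_arm(
  steps=[
    {"grip": 5.5, "dx": 3.2, "dy": 0, "dz": 0.3, "rx": 0, "ry": 0.1, "rz": 0},
    {"grip": 5.5, "dx": 3.3, "dy": 0, "dz": 1, "rx": 0, "ry": 0.1, "rz": 0},
    {"grip": 5.5, "dx": 3.3, "dy": 0, "dz": 1, "rx": 0, "ry": 0.1, "rz": 0},
    {"grip": 5.5, "dx": 3.2, "dy": 0, "dz": 1, "rx": 0, "ry": 0, "rz": 0},
    {"grip": 5.5, "dx": 0, "dy": 0, "dz": 0, "rx": 0, "ry": 0, "rz": 0},
    {"grip": 5.5, "dx": 0, "dy": 0, "dz": 0, "rx": 0, "ry": 0, "rz": 0},
  ],
)

```text
time: 13.55
position: [0.4849, 0.1954, 0.1511]
eef_rot: [-0.037, 0.999, -0.002, -0.007]
ft_force: [1.3, 0.6, 0.5]
grip_width: 0.0552
```

```bash
python3 - <<'E'
from h import *
plan(np.array([.4938,.1962,.13]),94.3,1)
p,s=grab('wrist','w7.png');
for k in nets.landmark_of(p,'foot_knob')[:2]: print(np.round(k['uv'],1),round(k['conf'],2),onz(p,s,k['uv'],.092).round(4))
p,s=grab('scene')
for k in nets.landmark_of(p,'foot_knob')[:2]: print(np.round(k['uv'],1),round(k['conf'],2),onz(p,s,k['uv'],.092).round(4))
E
```

```text
dist 0.023 rot [-0.2  -0.79 -0.01] dworld [ 0.0089  0.0008 -0.0211]
0 d [-0.93  0.03  2.1 ] r [-0.2  -0.79 -0.01]
[326.6 272.6] 0.69 [0.4933 0.1975 0.092 ]
[333.1 200.8] 0.53 [0.481  0.1977 0.092 ]
```

View pics/w7.png

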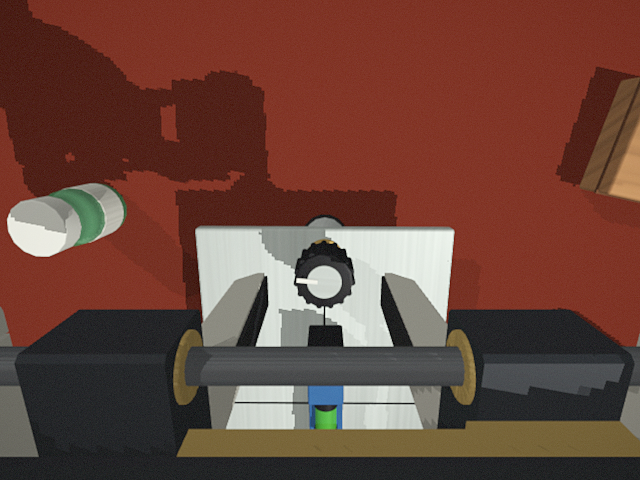

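```bash
python3 - <<'E'
from h import *
p,s=grab('wrist'); print(onz(p,s,(324.5,282),.105).round(4)); o=onz(p,s,(324.5,282),.105)
plan(np.array([.4937,.1967,.09]),94.3,4)
E
```

```text
[0.4963 0.1964 0.105 ]
dist 0.0623 rot [-0.19 -0.68 -0.04] dworld [ 0.0071  0.0013 -0.0619]
0 d [-0.2   0.02  1.54] r [-0.05 -0.17 -0.01]
1 d [-0.19  0.02  1.54] r [-0.05 -0.17 -0.01]
2 d [-0.19  0.02  1.55] r [-0.05 -0.17 -0.01]
3 d [-0.18  0.02  1.55] r [-0.05 -0.17 -0.01]
```

Emit:
move_arm(
  steps=[
    {"grip": 5.5, "dx": -0.3, "dy": 0, "dz": 1.5, "rx": 0, "ry": -0.2, "rz": 0},
    {"grip": 5.5, "dx": -0.3, "dy": 0, "dz": 1.5, "rx": 0, "ry": -0.2, "rz": 0},
    {"grip": 5.5, "dx": -0.3, "dy": 0, "dz": 1.5, "rx": 0, "ry": -0.1, "rz": 0},
    {"grip": 5.5, "dx": 0, "dy": 0, "dz": 1, "rx": 0, "ry": 0, "rz": 0},
    {"grip": 5.5, "dx": 0, "dy": 0, "dz": 0, "rx": 0, "ry": 0, "rz": 0},
    {"grip": 5.5, "dx": 0, "dy": 0, "dz": 0, "rx": 0, "ry": 0, "rz": 0},
  ],
)

```text
time: 14.4
position: [0.502, 0.1962, 0.0967]
eef_rot: [-0.037, 0.999, -0.001, 0.002]
ft_force: [0.2, 1.1, 0.3]
grip_width: 0.0548
```

```bash
python3 - <<'E'
from h import *
st(); plan(np.array([.4945,.1965,.09]),94.3,1)
E
```

```text
{'time': 14.4, 'joints': [0.168, 0.368, 1.744, -0.004, 1.026, -1.474], 'qd': [-0.002, 0.011, -0.0, 0.001, -0.0, 0.0], 'joint_torque': [-0.024, -44.496, -23.212, -0.023, 0.044, -0.0], 'position': [0.502, 0.196, 0.097], 'eef_rot': [-0.037, 0.999, -0.001, 0.002], 'ft_force': [0.164, 1.097, 0.347], 'wrist_torque': [0.062, 0.009, 0.022], 'grip_width': 0.055}
dist 0.01 rot [-0.15  0.23 -0.11] dworld [-0.0075  0.0003 -0.0067]
0 d [0.74 0.09 0.67] r [-0.15  0.23 -0.11]
```

Emit:
move_arm(
  steps=[
    {"grip": 5.5, "dx": 0.4, "dy": 0, "dz": 0.4, "rx": 0, "ry": 0.1, "rz": 0},
    {"grip": 5.5, "dx": 0.3, "dy": 0, "dz": 0.2, "rx": 0, "ry": 0.1, "rz": 0},
    {"grip": 5.5, "dx": 0, "dy": 0, "dz": 0, "rx": 0, "ry": 0, "rz": 0},
    {"grip": 5.5, "dx": 0, "dy": 0, "dz": 0, "rx": 0, "ry": 0, "rz": 0},
  ],
)

```text
time: 14.8
position: [0.4953, 0.1959, 0.092]
eef_rot: [-0.037, 0.999, -0.001, 0.002]
ft_force: [-0.3, -0.9, -0.4]
grip_width: 0.0549
```

```bash
python3 - <<'E'
from h import *
plan(np.array([.4945,.1965,.09]),94.3,1)
p,s=grab('wrist','w8.png')
E
```

```text
dist 0.0023 rot [-0.13  0.17 -0.11] dworld [-0.0008  0.0006 -0.002 ]
0 d [0.07 0.07 0.2 ] r [-0.13  0.17 -0.11]
```

View pics/w8.png

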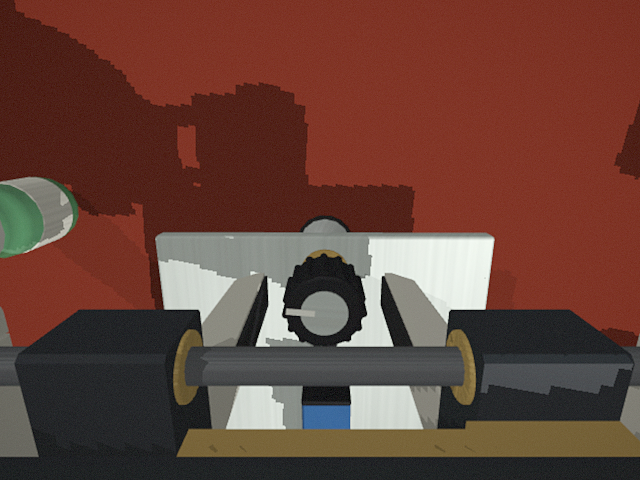

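Emit:
move_arm(
  steps=[
    {"grip": 4, "dx": 0, "dy": 0, "dz": 0.2, "rx": 0, "ry": 0.1, "rz": 0},
    {"grip": 3, "dx": 0, "dy": 0, "dz": 0, "rx": 0, "ry": 0, "rz": 0},
    {"grip": 3, "dx": 0, "dy": 0, "dz": 0, "rx": 0, "ry": 0, "rz": 0},
    {"grip": 3, "dx": 0, "dy": 0, "dz": 0, "rx": 0, "ry": 0, "rz": 0},
    {"grip": 3, "dx": 0, "dy": 0, "dz": 0, "rx": 0, "ry": 0, "rz": 3},
    {"grip": 3, "dx": 0, "dy": 0, "dz": 0, "rx": 0, "ry": 0, "rz": 5},
    {"grip": 3, "dx": 0, "dy": 0, "dz": 0, "rx": 0, "ry": 0, "rz": 5},
    {"grip": 3, "dx": 0, "dy": 0, "dz": 0, "rx": 0, "ry": 0, "rz": 5},
  ],
  grip_force=15,
)

```text
time: 15.65
position: [0.4956, 0.1953, 0.0904]
eef_rot: [0.125, 0.992, -0.002, 0.001]
ft_force: [-0.4, -0.6, 1.0]
grip_width: 0.034
```

```bash
python3 - <<'E'
from h import *
plan(np.array([.4945,.1965,.09]),None,1)
s=st();print(yawof(s))
p,s=grab('wrist','w9.png')
E
```

```text
dist 0.0017 rot [-0.16  0.15  0.  ] dworld [-0.0011  0.0012 -0.0004]
0 d [0.14 0.09 0.04] r [-0.16  0.15  0.  ]
{'time': 15.65, 'joints': [0.168, 0.367, 1.763, -0.004, 1.01, -1.15], 'qd': [-0.002, -0.003, -0.0, -0.003, 0.002, 0.901], 'joint_torque': [0.25, -44.523, -23.328, 0.2, -0.055, -1.127], 'position': [0.496, 0.195, 0.09], 'eef_rot': [0.125, 0.992, -0.002, 0.001], 'ft_force': [-0.403, -0.594, 0.969], 'wrist_torque': [-0.025, 0.069, 0.142], 'grip_width': 0.034}
75.64406180982613
```

View pics/w9.png

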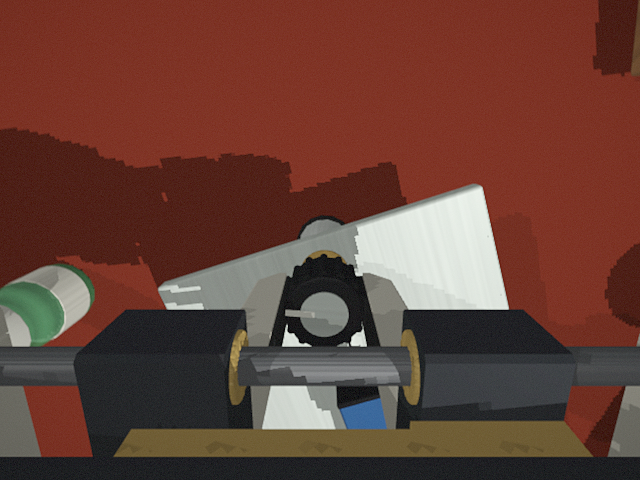

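Knob turns with the gripper (the white mark stays fixed in the wrist view). Continuing.

Emit:
move_arm(
  steps=[
    {"grip": 3, "dx": 0, "dy": 0, "dz": 0, "rx": 0, "ry": 0, "rz": 5},
    {"grip": 3, "dx": 0, "dy": 0, "dz": 0, "rx": 0, "ry": 0, "rz": 5},
    {"grip": 3, "dx": 0, "dy": 0, "dz": 0, "rx": 0, "ry": 0, "rz": 5},
    {"grip": 3, "dx": 0, "dy": 0, "dz": 0, "rx": 0, "ry": 0, "rz": 5},
    {"grip": 3, "dx": 0, "dy": 0, "dz": 0, "rx": 0, "ry": 0, "rz": 5},
    {"grip": 3, "dx": 0, "dy": 0, "dz": 0, "rx": 0, "ry": 0, "rz": 5},
    {"grip": 3, "dx": 0, "dy": 0, "dz": 0, "rx": 0, "ry": 0, "rz": 5},
    {"grip": 3, "dx": 0, "dy": 0, "dz": 0, "rx": 0, "ry": 0, "rz": 5},
    {"grip": 3, "dx": 0, "dy": 0, "dz": 0, "rx": 0, "ry": 0, "rz": 5},
    {"grip": 3, "dx": 0, "dy": 0, "dz": 0, "rx": 0, "ry": 0, "rz": 0},
  ],
)

```text
time: 16.7
position: [0.4947, 0.1941, 0.0904]
eef_rot: [0.502, 0.865, -0.002, 0.001]
ft_force: [0.2, -0.4, -0.2]
grip_width: 0.0337
```

```bash
python3 - <<'E'
from h import *
s=st();print(yawof(s))
p,s=grab('wrist','w10.png')
E
```

```text
{'time': 16.7, 'joints': [0.168, 0.367, 1.764, -0.006, 1.012, -0.347], 'qd': [-0.001, 0.0, -0.001, 0.0, 0.001, -0.067], 'joint_torque': [0.115, -44.639, -23.257, -0.009, 0.087, 0.83], 'position': [0.495, 0.194, 0.09], 'eef_rot': [0.502, 0.865, -0.002, 0.001], 'ft_force': [0.212, -0.361, -0.171], 'wrist_torque': [-0.005, -0.005, -0.066], 'grip_width': 0.034}
29.67128144824987
```

View pics/w10.png

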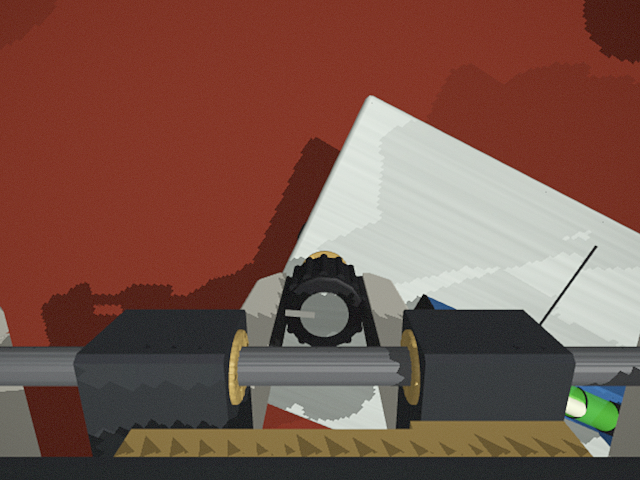

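Emit:
move_arm(
  steps=[
    {"grip": 3, "dx": 0, "dy": 0, "dz": 0, "rx": 0, "ry": 0, "rz": 5},
    {"grip": 3, "dx": 0, "dy": 0, "dz": 0, "rx": 0, "ry": 0, "rz": 5},
    {"grip": 3, "dx": 0, "dy": 0, "dz": 0, "rx": 0, "ry": 0, "rz": 5},
    {"grip": 3, "dx": 0, "dy": 0, "dz": 0, "rx": 0, "ry": 0, "rz": 5},
    {"grip": 3, "dx": 0, "dy": 0, "dz": 0, "rx": 0, "ry": 0, "rz": 5},
    {"grip": 3, "dx": 0, "dy": 0, "dz": 0, "rx": 0, "ry": 0, "rz": 4},
    {"grip": 3, "dx": 0, "dy": 0, "dz": 0, "rx": 0, "ry": 0, "rz": 3},
    {"grip": 3, "dx": 0, "dy": 0, "dz": 0, "rx": 0, "ry": 0, "rz": 0},
    {"grip": 3, "dx": 0, "dy": 0, "dz": 0, "rx": 0, "ry": 0, "rz": 0},
  ],
)

```text
time: 17.65
position: [0.4937, 0.1939, 0.0904]
eef_rot: [0.717, 0.697, -0.003, 0.001]
ft_force: [-0.4, 0.3, 0.7]
grip_width: 0.0339
```

```bash
python3 - <<'E'
from h import *
s=st();print(yawof(s))
p,s=grab('wrist','w11.png')
E
```

```text
{'time': 17.65, 'joints': [0.168, 0.367, 1.764, -0.007, 1.014, 0.2], 'qd': [-0.0, 0.001, -0.0, 0.001, 0.001, -0.017], 'joint_torque': [0.184, -44.549, -23.364, 0.063, -0.068, 0.033], 'position': [0.494, 0.194, 0.09], 'eef_rot': [0.717, 0.697, -0.003, 0.001], 'ft_force': [-0.428, 0.286, 0.657], 'wrist_torque': [-0.086, 0.094, -0.006], 'grip_width': 0.034}
-1.6269013558994312
```

View pics/w11.png

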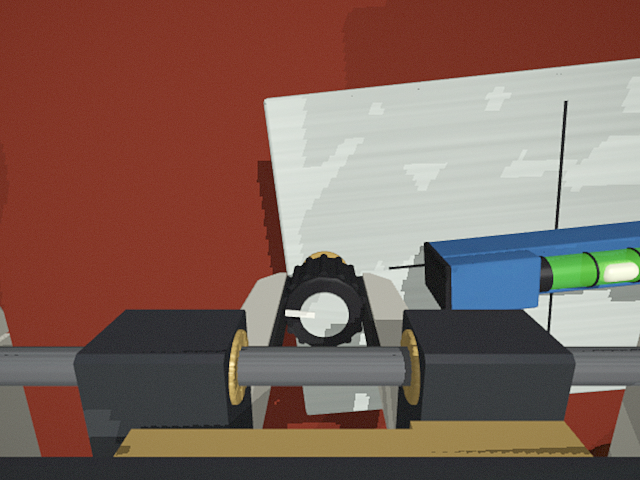

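Emit:
move_arm(
  steps=[
    {"grip": 4, "dx": 0, "dy": 0, "dz": 0, "rx": 0, "ry": 0, "rz": 0},
    {"grip": 5.2, "dx": 0, "dy": 0, "dz": 0, "rx": 0, "ry": 0, "rz": 0},
    {"grip": 5.2, "dx": 0, "dy": 0, "dz": 0, "rx": 0, "ry": 0, "rz": 0},
    {"grip": 5.2, "dx": 0, "dy": 0, "dz": -2, "rx": 0, "ry": 0, "rz": 0},
    {"grip": 5.2, "dx": 0, "dy": 0, "dz": -4, "rx": 0, "ry": 0, "rz": 0},
    {"grip": 5.2, "dx": 0, "dy": 0, "dz": -4, "rx": 0, "ry": 0, "rz": 0},
    {"grip": 5.2, "dx": 0, "dy": 0, "dz": 0, "rx": 0, "ry": 0, "rz": 0},
  ],
)

```text
time: 18.4
position: [0.4932, 0.1945, 0.1921]
eef_rot: [0.715, 0.699, -0.005, 0.0]
ft_force: [0.5, 0.2, 0.1]
grip_width: 0.052
```

```bash
python3 - <<'E'
from h import *
s=st();plan(np.array([.615,.2069,.195]),None,4)
p,s=grab('wrist','w12.png')
E
```

```text
{'time': 18.4, 'joints': [0.169, 0.26, 1.637, -0.006, 1.253, 0.194], 'qd': [-0.002, 0.041, 0.076, -0.003, -0.038, -0.005], 'joint_torque': [0.178, -42.121, -26.385, 0.042, 0.987, 0.003], 'position': [0.493, 0.194, 0.192], 'eef_rot': [0.715, 0.699, -0.005, 0.0], 'ft_force': [0.537, 0.205, 0.1], 'wrist_torque': [-0.067, 0.056, -0.001], 'grip_width': 0.052}
dist 0.1225 rot [-0.36  0.4   0.  ] dworld [0.1218 0.0124 0.0029]
0 d [ 0.38  3.04 -0.09] r [-0.09  0.1   0.  ]
1 d [ 0.38  3.04 -0.09] r [-0.09  0.1   0.  ]
2 d [ 0.38  3.04 -0.08] r [-0.09  0.1   0.  ]
3 d [ 0.38  3.04 -0.08] r [-0.09  0.1   0.  ]
```

View pics/w12.png

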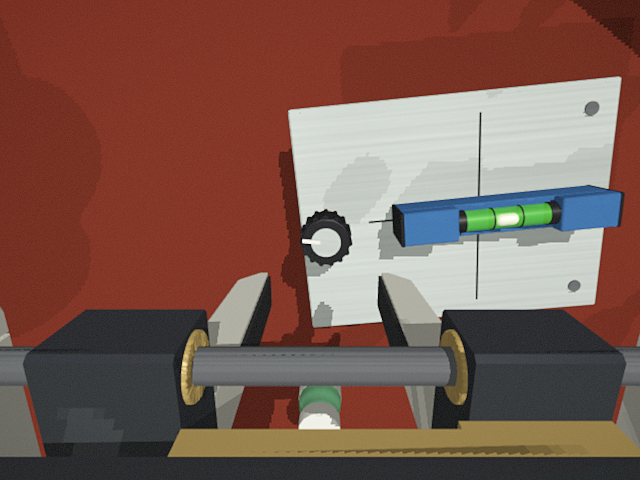

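```bash
python3 - <<'E'
from h import *
crop('w12.png','w12c.png',(450,190,570,245),6)
E
```

```text
(no output)
```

View pics/w12c.png

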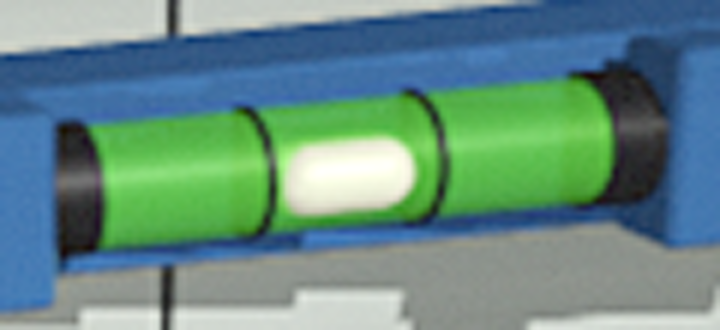

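Bubble is about 0.9 mm toward the knob, within ±2.5. Next I turn the wrist back with fingers closed and go over the far shoulder, so the vial stays in view.

Emit:
move_arm(
  steps=[
    {"grip": 4, "dx": 0, "dy": 0, "dz": 0, "rx": 0, "ry": 0, "rz": -5},
    {"grip": 0, "dx": 0, "dy": 0, "dz": 0, "rx": 0, "ry": 0, "rz": -8},
    {"grip": 0, "dx": 0, "dy": 0, "dz": 0, "rx": 0, "ry": 0, "rz": -8},
    {"grip": 0, "dx": 0, "dy": 0, "dz": 0, "rx": 0, "ry": 0, "rz": -8},
    {"grip": 0, "dx": 0, "dy": 0, "dz": 0, "rx": 0, "ry": 0, "rz": -8},
    {"grip": 0, "dx": 0, "dy": 0, "dz": 0, "rx": 0, "ry": 0, "rz": -8},
    {"grip": 0, "dx": 0, "dy": 0, "dz": 0, "rx": 0, "ry": 0, "rz": -8},
    {"grip": 0, "dx": 0, "dy": 0, "dz": 0, "rx": 0, "ry": 0, "rz": -8},
    {"grip": 0, "dx": 0, "dy": 0, "dz": 0, "rx": 0, "ry": 0, "rz": -8},
    {"grip": 0, "dx": 0, "dy": 0, "dz": 0, "rx": 0, "ry": 0, "rz": -8},
    {"grip": 0, "dx": 0, "dy": 0, "dz": 0, "rx": 0, "ry": 0, "rz": -8},
    {"grip": 0, "dx": 0, "dy": 0, "dz": 0, "rx": 0, "ry": 0, "rz": -8},
  ],
)

```text
time: 19.65
position: [0.482, 0.1924, 0.1723]
eef_rot: [-0.049, 0.999, -0.005, -0.019]
ft_force: [-0.1, -0.3, 0.5]
grip_width: 0.0003
```

```bash
python3 - <<'E'
from h import *
s=readout.get_state();print(yawof(s),s['grip_width']);plan(np.array([.677,.210,.18]),94.3,6)
E
```

```text
95.59951010725456 0.0002788810385778689
dist 0.1959 rot [-0.5  -2.18  1.29] dworld [0.195  0.0176 0.0077]
0 d [-3.26 -0.03 -0.25] r [-0.08 -0.36  0.22]
1 d [-3.26 -0.01 -0.23] r [-0.08 -0.36  0.22]
2 d [-3.26 -0.   -0.21] r [-0.08 -0.36  0.22]
3 d [-3.26  0.01 -0.19] r [-0.08 -0.36  0.22]
4 d [-3.26  0.02 -0.17] r [-0.08 -0.36  0.22]
5 d [-3.26  0.04 -0.15] r [-0.08 -0.36  0.22]
```

Emit:
move_arm(
  steps=[
    {"grip": 0, "dx": -2.5, "dy": 0, "dz": -0.3, "rx": 0, "ry": -0.4, "rz": 0.2},
    {"grip": 0, "dx": -3.5, "dy": 0, "dz": -0.3, "rx": 0, "ry": -0.4, "rz": 0.2},
    {"grip": 0, "dx": -3.5, "dy": 0, "dz": -0.2, "rx": 0, "ry": -0.4, "rz": 0.2},
    {"grip": 0, "dx": -3.5, "dy": 0, "dz": -0.2, "rx": -0.1, "ry": -0.4, "rz": 0.2},
    {"grip": 0, "dx": -3.5, "dy": 0, "dz": -0.2, "rx": -0.1, "ry": -0.4, "rz": 0.2},
    {"grip": 0, "dx": -2.5, "dy": 0, "dz": -0.1, "rx": -0.1, "ry": -0.2, "rz": 0.2},
    {"grip": 0, "dx": 0, "dy": 0, "dz": 0, "rx": 0, "ry": 0, "rz": 0},
    {"grip": 0, "dx": 0, "dy": 0, "dz": 0, "rx": 0, "ry": 0, "rz": 0},
  ],
)

```text
time: 20.45
position: [0.67, 0.2097, 0.164]
eef_rot: [-0.042, 0.999, -0.003, -0.011]
ft_force: [-1.0, 0.0, 0.2]
grip_width: 0.0002
```

```bash
python3 - <<'E'
from h import *
p,s=grab('wrist','w13.png');print(s['position'],yawof(s),s['ft_force'])
for q,z in [('level_mid',.078),('plate_cross',.06)]:
    for k in nets.landmark_of(p,q)[:2]: print(q,np.round(k['uv'],1),round(k['conf'],2),onz(p,s,k['uv'],z).round(3))
plan(np.array([.677,.210,.13]),94.3,4)
E
```

```text
[0.66999456 0.20971706 0.16399175] 94.78673245759292 [-1.00969371  0.02512989  0.21536234]
level_mid [326.  177.3] 0.6 [0.623 0.207 0.078]
dist 0.0361 rot [-0.27 -1.17  0.5 ] dworld [ 0.0075  0.0001 -0.0354]
0 d [-0.2  -0.01  0.88] r [-0.07 -0.29  0.12]
1 d [-0.2  -0.01  0.88] r [-0.07 -0.29  0.12]
2 d [-0.2  -0.01  0.88] r [-0.07 -0.29  0.12]
3 d [-0.19 -0.01  0.88] r [-0.07 -0.29  0.12]
```

View pics/w13.png

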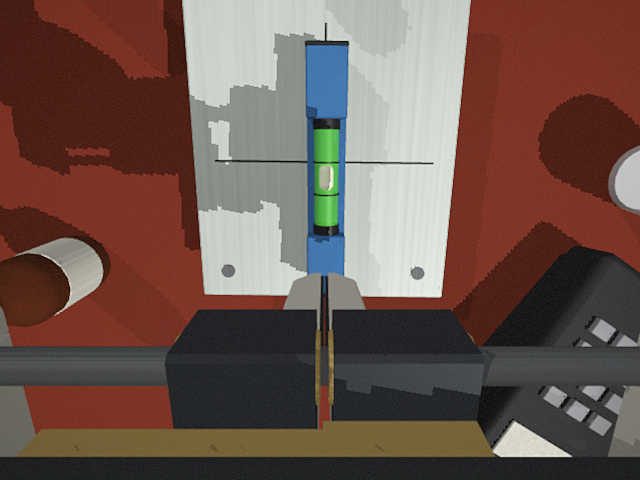

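Bubble (326,177) lies between the rings at 162 and 194. Descending onto the far shoulder.

Emit:
move_arm(
  steps=[
    {"grip": 0, "dx": -0.2, "dy": 0, "dz": 1, "rx": -0.1, "ry": -0.4, "rz": 0.1},
    {"grip": 0, "dx": -0.2, "dy": 0, "dz": 1, "rx": -0.1, "ry": -0.4, "rz": 0.1},
    {"grip": 0, "dx": -0.2, "dy": 0, "dz": 1, "rx": -0.1, "ry": -0.4, "rz": 0.1},
    {"grip": 0, "dx": 0, "dy": 0, "dz": 0.5, "rx": 0, "ry": 0, "rz": 0},
    {"grip": 0, "dx": 0, "dy": 0, "dz": 0, "rx": 0, "ry": 0, "rz": 0},
    {"grip": 0, "dx": 0, "dy": 0, "dz": 0, "rx": 0, "ry": 0, "rz": 0},
  ],
)

```text
time: 21.2
position: [0.6722, 0.2108, 0.1282]
eef_rot: [-0.04, 0.999, 0.001, 0.001]
ft_force: [0.2, 0.7, -0.3]
grip_width: 0.0005
```

```bash
python3 - <<'E'
from h import *
s=st();plan(np.array([.675,.210,.112]),94.3,4)
E
```

```text
{'time': 21.2, 'joints': [0.145, 0.606, 1.256, 0.001, 1.278, -1.505], 'qd': [0.001, 0.002, 0.01, 0.001, -0.004, 0.002], 'joint_torque': [-0.004, -61.152, -27.25, -0.004, 0.066, 0.0], 'position': [0.672, 0.211, 0.128], 'eef_rot': [-0.04, 0.999, 0.001, 0.001], 'ft_force': [0.175, 0.733, -0.298], 'wrist_torque': [0.022, 0.017, 0.005], 'grip_width': 0.0}
dist 0.0164 rot [0.06 0.1  0.25] dworld [ 0.0028 -0.0008 -0.0162]
0 d [-0.07 -0.03  0.4 ] r [0.02 0.03 0.06]
1 d [-0.07 -0.02  0.4 ] r [0.02 0.03 0.06]
2 d [-0.07 -0.02  0.4 ] r [0.02 0.03 0.06]
3 d [-0.07 -0.02  0.4 ] r [0.02 0.03 0.06]
```

Emit:
move_arm(
  steps=[
    {"grip": 0, "dx": -0.1, "dy": 0, "dz": 0.6, "rx": 0, "ry": 0, "rz": 0},
    {"grip": 0, "dx": -0.1, "dy": 0, "dz": 0.4, "rx": 0, "ry": 0, "rz": 0},
    {"grip": 0, "dx": -0.1, "dy": 0, "dz": 0.2, "rx": 0, "ry": 0, "rz": 0},
    {"grip": 0, "dx": 0, "dy": 0, "dz": 0.2, "rx": 0, "ry": 0, "rz": 0},
    {"grip": 0, "dx": 0, "dy": 0, "dz": 0, "rx": 0, "ry": 0, "rz": 0},
  ],
)

```text
time: 21.7
position: [0.6761, 0.2112, 0.114]
eef_rot: [-0.04, 0.999, 0.001, 0.002]
ft_force: [0.2, -1.4, 0.9]
grip_width: 0.0007
```

Emit:
move_arm(
  steps=[
    {"grip": 0, "dx": 0, "dy": 0, "dz": 0.2, "rx": 0, "ry": 0, "rz": 0},
    {"grip": 0, "dx": 0, "dy": 0, "dz": 0, "rx": 0, "ry": 0, "rz": 0},
  ],
)

```text
time: 21.9
position: [0.6762, 0.2112, 0.1119]
eef_rot: [-0.04, 0.999, 0.001, 0.002]
ft_force: [1.0, 0.4, -0.6]
grip_width: 0.0005
```

Emit:
move_arm(
  steps=[
    {"grip": 0, "dx": 0, "dy": 0, "dz": 0.1, "rx": 0, "ry": 0, "rz": 0},
    {"grip": 0, "dx": 0, "dy": 0, "dz": 0.1, "rx": 0, "ry": 0, "rz": 0},
  ],
)

```text
time: 22.1
position: [0.6764, 0.2113, 0.1103]
eef_rot: [-0.04, 0.999, 0.001, 0.002]
ft_force: [-3.6, -0.4, 5.3]
grip_width: 0.0007
```

Emit:
move_arm(
  steps=[
    {"grip": 0, "dx": 0, "dy": 0, "dz": 0.1, "rx": 0, "ry": 0, "rz": 0},
  ],
)

```text
time: 22.2
position: [0.6764, 0.2112, 0.1103]
eef_rot: [-0.04, 0.999, 0.001, 0.002]
ft_force: [-2.8, -0.4, 8.1]
grip_width: 0.0004
```

```bash
python3 - <<'E'
from h import *
for i in range(4):
    p,s=grab('wrist','w14.png'); print(s['time'],s['position'].__array__().round(4) if hasattr(s['position'],'__array__') else s['position'],np.round(s['ft_force'],1))
crop('w14.png','w14c.png',(280,30,370,280),2.4)
E
```

```text
22.2 [0.6764 0.2112 0.1103] [-2.8 -0.4  8.1]
22.25 [0.6764 0.2113 0.1104] [-2.  -0.9  4.5]
22.3 [0.6764 0.2113 0.1103] [-2.3  0.   4.8]
22.35 [0.6764 0.2113 0.1104] [-2.8  0.5  5.7]
```

View pics/w14.png

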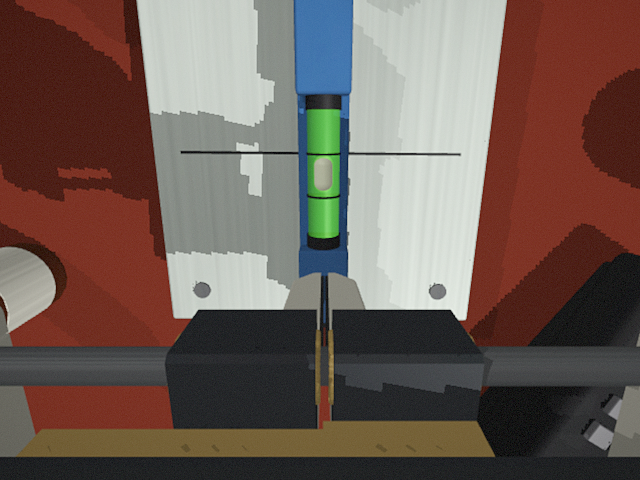

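Emit:
move_arm(
  steps=[
    {"grip": 0, "dx": 0, "dy": 0, "dz": 0.2, "rx": 0, "ry": 0, "rz": 0},
  ],
)

```text
time: 22.5
position: [0.6765, 0.2113, 0.1103]
eef_rot: [-0.04, 0.999, 0.001, 0.003]
ft_force: [-6.3, -0.8, 15.2]
grip_width: 0.0006
```

```bash
python3 - <<'E'
from h import *
for i in range(20):
    p,s=grab('wrist','w15.png')
    if i%3==0: print(round(s['time'],2),np.round(s['position'],4),np.round(s['ft_force'],1))
crop('w15.png','w15c.png',(285,90,365,255),3.5)
for k in nets.landmark_of(p,'level_mid')[:2]: print(np.round(k['uv'],1),round(k['conf'],2),onz(p,s,k['uv'],.078).round(3))
E
```

```text
22.5 [0.6765 0.2113 0.1103] [-6.3 -0.8 15.2]
22.65 [0.6764 0.2113 0.1103] [-3.9  0.1  9.9]
22.8 [0.6765 0.2113 0.1103] [-3.8 -2.   9.9]
22.95 [0.6764 0.2113 0.1103] [-4.  -0.6 10.3]
23.1 [0.6764 0.2113 0.1103] [-4.6 -1.2  9.2]
23.25 [0.6764 0.2113 0.1103] [-4.4 -1.9 10.7]
23.4 [0.6764 0.2113 0.1103] [-4.7 -1.3 10.6]
[324.7 175.3] 0.68 [0.623 0.208 0.078]
```

View pics/w15c.png

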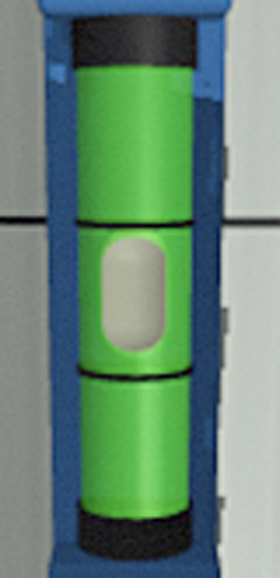

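The press is steady at about 10 N. The bubble (rows 236–352) is centred between the rings (222 and 373), about 0.5 mm off. Handing in.

```bash
python3 -c "
from bench import job; print(job.hand_in())"
```

```text
the job is handed in; nothing more can be done
None
```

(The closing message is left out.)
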